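# Sort the mixed-up solder spools and wire reels on their stands

## Robot

A 6-joint arm with a two-finger parallel gripper is mounted at the origin on the work surface. World frame = base frame: x ahead of the robot, y to its left, z up, the work surface at z = 0. Lengths are in m, angles in rad, forces in N, time in s.
With the tool pointing down it reaches from about 0.4 to 0.825 m from the base axis. Payload 7 kg.
Tool frame: the origin (TCP) lies midway between the tips of the shut fingers; the grasp point (between the pads) lies 19 mm behind it; z points along the fingers, x is the direction in which the jaws open and shut, and the axes are right-handed (so a half turn about z gives the same grasp; the last joint's range is limited). The gripper opens to 88 mm and grips with 3 to 60 N. Pads are 19 mm wide; open, the fingers measure 130 mm over their backs; the gripper's body (78 mm by 193 mm) begins 47 mm behind the grasp point.
Start: joints at [1.606, 0.359, 0.012, 0, -1.224, -0.288], TCP at [0.169, 0.654, 0.227] pointing down, gripper open.
Joint ranges: [-3.07, 3.07], [-1.43, 2.12], [-1.02, 1.25], [-3.03, 1.67], [-3.05, -0], [-3.03, 3.03]. Speed limits (rad/s): [2.39, 2.39, 3.01, 3.14, 3.14, 3.14].

## Interface

Orientations are given as [roll, pitch, yaw] about the fixed x, y, z axes, in that order (R = Rz(yaw) Ry(pitch) Rx(roll)).
In Python, from station import arm, grab_frame, camera_params gives the robot as it stands.
- The arm moves only by the shell command python3 -m handwheel 'ROWS' [FORCE]. ROWS is JSON, a list that holds one entry, the list of rows, each a list of 5 numbers: the finger opening in m, from 0 to 0.0876, then the shift along the tool's x, y, z in m, then the turn about the tool's z in degrees. A call has 1 to 20 rows; each row is the pose to reach, as a shift and turn from the pose measured when the call began, along the tool's axes at that moment; what a row does not reach only later rows make up. A row lasts 1/12 s, in which the tool goes at most 41.7 mm and 7.16 degrees, less where a joint would pass 70% of its speed; a pose out of reach is approached as far as the arm can. A call with a gripper value outside its range is refused whole. The fingers move at their own pace and stop on an object; FORCE is the grip in N (left out, the last holds). Time passes only in rows, so rows that repeat a pose let the fingers close. It gives the time, the measured TCP pose, the force and the opening at its end, in the units of the state.
- arm.get_state(): the state, without advancing time (a new reading comes with each control period).
- grab_frame(name): name is "side" or "top"; returns the picture (384x512x3 uint8, blue, green, red); there is no depth.
- camera_params(name): a dict with "intrinsics" (3x3 intrinsics, pixels), "R" (3x3) and "t" (3): a world point X has camera coordinates R X + t. Camera axes: x right, y down, z forward; pixel columns grow to the right and rows downward; lengths in m; the calibration is good to about 2 mm. A picture is of the moment at which its call begins. camera_params takes no time and is no camera call.
- arm.job_done(): hands the job in, once; it reports no verdict.
The state is a dict: "t": time; "q": joint angles; "qd": joint speeds; "joint_efforts": joint torques, N m; "eef_pos": TCP position; "ee_rot": TCP orientation; "force": force on the tool from outside, world axes, zero at the start; "moment": the same for the moment, N m; "width": finger opening in m.
Only numpy, scipy, OpenCV 4.12 (cv2) and the standard library are available. Lean on these libraries where they do the work, as an engineer would, in place of code of your own. Each camera call takes 0.05 s, during which the arm holds its last target.

## Task

The two solder spools are on each other's stands: get the red leaded spool onto the red stand and the green lead-free spool onto the green stand; the empty grey stand (or a clear patch of table) can hold a spool in the meantime. At the end the grey stand must carry the two wire reels one on the other, the wide blue one at the bottom and the small yellow one on top. Lower every spool and reel right down its post to rest before letting go instead of dropping it, and leave the flux mug, the pliers and the third hand where they are.

Things in the scene. Friction and masses are not known exactly. Their poses are not given: they have to be found in the camera images.
- red_stand: Red single-spool stand, fixed: round red foot 84 mm across, 12 mm high, with an upright steel post 10 mm thick in its middle, domed tip 69 mm above the table. Origin: centre of the foot's underside, on the table; z up along the post. A reel on it rests on the foot, underside 12 mm above this origin, post through its bore. Home of the red spool; at the start the green spool is on it.
- green_stand: Green single-spool stand, fixed: round green foot 84 mm across, 12 mm high, with an upright steel post 10 mm thick in its middle, domed tip 69 mm above the table. Origin: centre of the foot's underside, on the table; z up along the post. A reel on it rests on the foot, underside 12 mm above this origin, post through its bore. Home of the green spool; at the start the red spool is on it.
- grey_stand: Grey single-spool stand, fixed: round grey foot 84 mm across, 12 mm high, with an upright steel post 10 mm thick in its middle, domed tip 69 mm above the table. Origin: centre of the foot's underside, on the table; z up along the post. A reel on it rests on the foot, underside 12 mm above this origin, post through its bore. Empty at the start; home of the two wire reels.
- red_spool: Spool of leaded solder: red plastic flanges, silver winding; 56 mm outside diameter, 40 mm high, through bore 28 mm, 0.3 to 0.6 kg. Origin: centre of its underside, on the bore's axis; z up along the bore. Stands upright, round about z: any grasp yaw does.
- green_spool: Spool of lead-free solder: green plastic flanges, silver winding; 56 mm outside diameter, 40 mm high, through bore 28 mm, 0.25 to 0.55 kg. Origin: centre of its underside, on the bore's axis; z up along the bore. Stands upright, round about z: any grasp yaw does.
- wide_reel: Wide reel of copper wire: blue plastic flanges, copper winding; 64 mm outside diameter, 28 mm high, through bore 28 mm, 0.2 to 0.45 kg. Starts on the table. Origin: centre of its underside, on the bore's axis; z up along the bore. Stands upright, round about z: any grasp yaw does.
- small_reel: Small reel of tinned wire: yellow plastic flanges, silver winding; 42 mm outside diameter, 26 mm high, through bore 24 mm, 0.07 to 0.15 kg. Starts on the table. On top of the wide reel on a stand its underside is 40 mm above the stand's origin. Origin: centre of its underside, on the bore's axis; z up along the bore. Stands upright, round about z: any grasp yaw does.
- flux_mug: Bystander, loose: red mug 84 mm across and 85 mm high with a handle on its own +y side reaching 73 mm from the axis, an amber flux jar in it (rim 116 mm up) and a red brush handle sticking up to 169 mm. Origin: centre of its underside, z up. Not to be shifted.
- pliers: Bystander, loose: red-handled pliers lying flat, 148 mm long, 62 mm wide over the handles, 14 mm high. Origin: on the table below the middle, 15 mm or so behind the pivot; own x points to the jaws (jaws end 58 mm ahead, handles 92 mm behind). Not to be shifted.
- third_hand: Bystander, loose: soldering third hand, black foot 75 x 50 x 20 mm with a steel post, a cross bar along its own y at 85 mm height and an alligator clip on each end; 190 mm long over the clips, 120 mm high; the clips point along its own +x, reaching 65 mm. Origin: centre of the foot's underside, z up. Not to be shifted.
Things that resemble listed ones, but are neither listed nor needed, are in the scene too. Of the things that look like the green_spool, the smaller one is meant.

How it is judged:
At the end, for the whole second after the job is handed in: Red spool on the red stand, green on the green, wide blue reel on the grey: underside on the foot (12 mm +-4 mm above the table). Small yellow reel on the wide one (40 mm +-4 mm). All within 12 mm of the post axis, upright within 0.1 rad, at rest, released (horizontal distance between red_spool and red_stand below 0.012 m and z of red_spool in the frame of red_stand between 0.008 and 0.016 m and angle between each of red_spool, green_spool, wide_reel, small_reel's own z axis and vertical below 0.1 rad and linear speed of each of red_spool, green_spool, wide_reel, small_reel below 0.02 m/s and angular speed of each of red_spool, green_spool, wide_reel, small_reel below 0.2 rad/s and horizontal distance between green_spool and green_stand below 0.012 m and z of green_spool in the frame of green_stand between 0.008 and 0.016 m and horizontal distance between each of wide_reel, small_reel and grey_stand below 0.012 m and z of wide_reel in the frame of grey_stand between 0.008 and 0.016 m and z of small_reel in the frame of grey_stand between 0.036 and 0.044 m); the robot touches nothing.
It fails at once if a spool or reel is dropped or thrown (more than 0.7 m/s while out of the fingers: a free fall of some 25 mm) ((linear speed of red_spool above 0.7 m/s and contact force between the fingers and red_spool below 0.05 N) or (linear speed of green_spool above 0.7 m/s and contact force between the fingers and green_spool below 0.05 N) or (linear speed of wide_reel above 0.7 m/s and contact force between the fingers and wide_reel below 0.05 N) or (linear speed of small_reel above 0.7 m/s and contact force between the fingers and small_reel below 0.05 N)).
It fails at once if the flux mug, the pliers or the third hand is shifted by more than 20 mm (distance of any of flux_mug, pliers, third_hand from where it was at the start of the episode above 0.02 m).
It also fails if it takes over 139 s, if anything falls off the work surface, if the arm or the gripper's body presses on something with over 40 N, if the wrist force passes 120 N, or if a joint passes its speed limit or range.

## Working session

There is one attempt and no reset: what is moved stays moved. The work goes in short steps, Python scripts to look and compute and a shell command to move; the robot and the scene stay as the last step left them, time stands still between calls to the robot, and variables do not carry over. Pictures are saved under pics/ and viewed, and the job is handed in when it is done.

```bash
ls; mkdir -p pics; python3 - <<'E'
from station import arm, grab_frame, camera_params
import cv2
s=arm.get_state(); print(s['t'],s['eef_pos'],s['ee_rot'],s['width'],s['force'])
for n in ('top','side'):
    cv2.imwrite(f'pics/{n}0.png',grab_frame(n)); p=camera_params(n); print(n,p)
E
```

```text
pics
0.0 [0.16874337 0.65307649 0.22563336] [-3.14143991e+00 -1.62430656e-03 -1.82371650e+00] 0.08767576521238513 [-0.60481819 -0.81406466 -0.4821822 ]
top {'intrinsics': array([[357.24335526,   0.        , 251.69054904],
       [  0.        , 357.24335526, 192.99829026],
       [  0.        ,   0.        ,   1.        ]]), 'R': array([[-0.04798581, -0.99883287, -0.00550109],
       [-0.9750782 ,  0.04803751, -0.21659847],
       [ 0.21660993, -0.00502966, -0.97624528]]), 't': array([0.01945522, 0.59632397, 0.95416537])}
side {'intrinsics': array([[356.3567195 ,   0.        , 256.90256148],
       [  0.        , 356.3567195 , 194.22105523],
       [  0.        ,   0.        ,   1.        ]]), 'R': array([[-0.86840026, -0.49568145, -0.01344939],
       [-0.32665557,  0.59226355, -0.73655959],
       [ 0.3730645 , -0.63523522, -0.67623893]]), 't': array([0.53886066, 0.24426921, 0.84023194])}
```

View pics/top0.png

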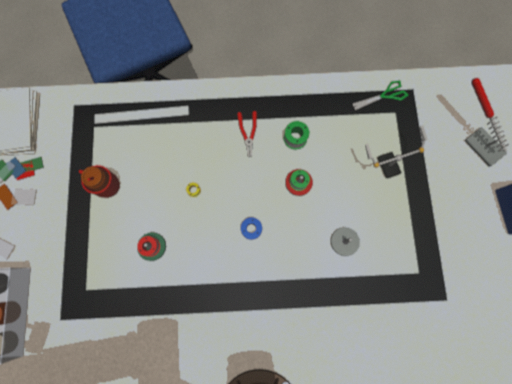

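View pics/side0.png

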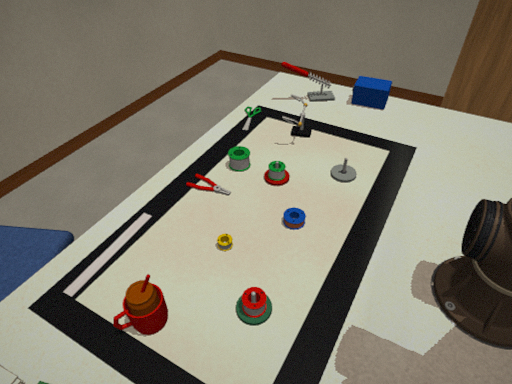

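The top view shows the red spool on the green stand at (148,245), the green spool on the red stand at (299,181), and the grey stand at (345,241). The blue reel is at (251,228) and the yellow reel at (193,189). The large green lookalike is at (296,133), the mug at (98,180), the pliers at (248,135) and the third hand at (388,163). The side view shows the same things. Next I'll measure with masks and two-view triangulation.

```bash
cat > h.py <<'E'
import numpy as np, cv2
from station import arm, grab_frame, camera_params
P={n:camera_params(n) for n in('top','side')}
def proj(n,X):
    p=P[n];c=p['R']@np.asarray(X,float)+p['t'];u=p['intrinsics']@c;return u[:2]/u[2]
def ray(n,uv):
    p=P[n];d=p['R'].T@np.linalg.inv(p['intrinsics'])@np.array([uv[0],uv[1],1.]);return -p['R'].T@p['t'],d/np.linalg.norm(d)
def plane(n,uv,z):
    o,d=ray(n,uv);return o+d*(z-o[2])/d[2]
def tri(a,b):
    o1,d1=ray('top',a);o2,d2=ray('side',b)
    A=np.stack([d1,-d2],1);s=np.linalg.lstsq(A,o2-o1,rcond=None)[0]
    p,q=o1+s[0]*d1,o2+s[1]*d2;return (p+q)/2,np.linalg.norm(p-q)
def masks(im):
    h=cv2.cvtColor(im,cv2.COLOR_BGR2HSV)
    H,S,V=[h[...,i].astype(int) for i in range(3)]
    return {'red':((H<8)|(H>172))&(S>150)&(V>50),'green':(H>45)&(H<85)&(S>90)&(V>30),'blue':(H>100)&(H<125)&(S>130)&(V>60),'yellow':(H>20)&(H<34)&(S>130)&(V>80)}
def blobs(m,amin=15):
    n,l,st,c=cv2.connectedComponentsWithStats(m.astype(np.uint8))
    return [(st[i],c[i]) for i in range(1,n) if st[i][4]>=amin]
E
python3 - <<'E'
from h import *
for n in('top','side'):
    im=cv2.imread(f'pics/{n}0.png')
    for k,m in masks(im).items():
        print(n,k,[(list(map(int,s)),c.round(1).tolist()) for s,c in blobs(m,30)])
# crops montage
im=cv2.imread('pics/top0.png'); sd=cv2.imread('pics/side0.png')
def cr(i,u,v,r=22): return cv2.resize(i[v-r:v+r,u-r:u+r],(260,260),interpolation=cv2.INTER_NEAREST)
a=np.hstack([cr(im,148,245),cr(im,299,181),cr(im,345,241)])
b=np.hstack([cr(sd,254,303),cr(sd,277,173),cr(sd,344,170)])
cv2.imwrite('pics/c0.png',np.vstack([a,b]))
a=np.hstack([cr(im,251,228),cr(im,193,189)]);b=np.hstack([cr(sd,294,217),cr(sd,225,241)])
cv2.imwrite('pics/c1.png',np.vstack([a,b]))
E
```

```text
top red [([473, 79, 20, 38, 279], [482.5, 97.2]), ([251, 111, 6, 27, 90], [253.6, 122.1]), ([237, 112, 10, 27, 83], [240.8, 123.3]), ([81, 166, 31, 30, 219], [99.9, 184.1]), ([17, 171, 17, 8, 71], [25.9, 174.3]), ([286, 173, 26, 22, 147], [297.2, 186.9]), ([138, 236, 19, 20, 229], [147.0, 245.7])]
top green [([380, 81, 29, 20, 263], [394.2, 92.8]), ([285, 121, 24, 23, 384], [296.7, 132.1]), ([32, 158, 10, 11, 80], [36.9, 163.0]), ([0, 161, 6, 9, 32], [1.6, 164.4]), ([290, 170, 19, 18, 216], [299.6, 178.6]), ([144, 234, 21, 26, 95], [158.4, 247.4])]
top blue [([63, 0, 126, 82, 6470], [124.0, 32.5]), ([241, 218, 21, 21, 247], [250.9, 228.0])]
top yellow [([187, 183, 13, 13, 94], [192.8, 189.1])]
side red [([281, 62, 28, 15, 168], [294.7, 68.8]), ([264, 170, 25, 15, 154], [276.6, 179.0]), ([186, 173, 30, 18, 195], [201.3, 183.0]), ([141, 275, 9, 18, 59], [145.0, 283.5]), ([113, 284, 54, 51, 1037], [145.0, 316.9]), ([242, 287, 24, 31, 432], [253.9, 299.9])]
side green [([245, 107, 17, 10, 90], [253.2, 111.2]), ([227, 146, 23, 14, 249], [238.3, 152.6]), ([269, 161, 16, 11, 123], [276.4, 166.3]), ([229, 163, 21, 8, 32], [240.2, 168.0]), ([237, 297, 35, 28, 344], [253.2, 313.6])]
side blue [([352, 76, 40, 33, 985], [370.9, 91.8]), ([284, 208, 21, 16, 271], [294.0, 215.4]), ([0, 226, 44, 48, 450], [16.5, 243.0]), ([49, 230, 22, 16, 71], [60.5, 234.7]), ([27, 239, 37, 39, 247], [41.6, 256.7]), ([12, 251, 17, 13, 44], [20.9, 257.0]), ([0, 269, 28, 32, 213], [10.9, 282.5])]
side yellow [([217, 234, 16, 17, 174], [224.5, 240.9])]
```

View pics/c0.png

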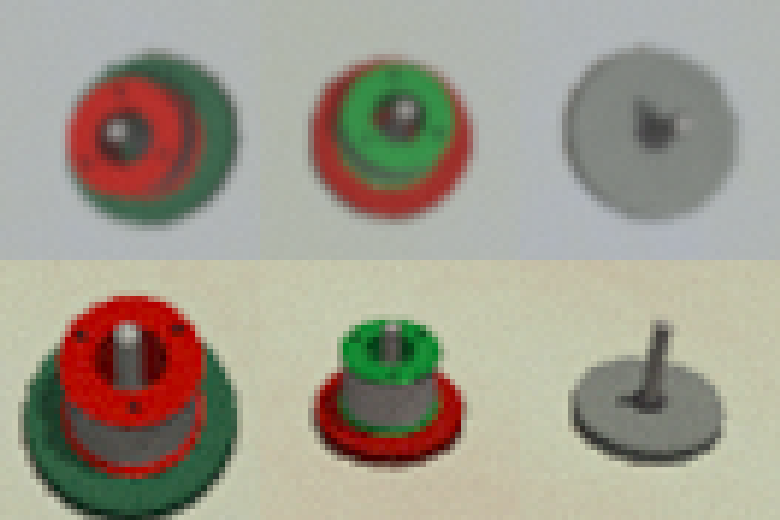

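View pics/c1.png

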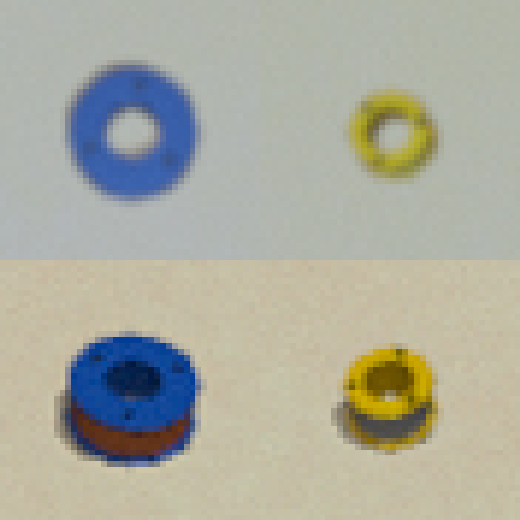

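```bash
cat >> h.py <<'E'
def hull_ell(n,im,col,box,vmin=0,K=4):
    u0,v0,u1,v1=box
    c=cv2.resize(im[v0:v1,u0:u1],None,fx=K,fy=K,interpolation=cv2.INTER_CUBIC)
    m=masks(c)[col]&(c.max(2)>=vmin)
    m=m.astype(np.uint8)
    nn,l,st,_=cv2.connectedComponentsWithStats(m)
    i=1+np.argmax(st[1:,4]); m=(l==i).astype(np.uint8)
    cs,_=cv2.findContours(m,cv2.RETR_EXTERNAL,cv2.CHAIN_APPROX_NONE)
    hl=cv2.convexHull(max(cs,key=cv2.contourArea))
    e=cv2.fitEllipse(max(cs,key=cv2.contourArea))
    M=cv2.moments(hl)
    f=lambda p:np.array([(p[0]+.5)/K-.5+u0,(p[1]+.5)/K-.5+v0])
    return f((M['m10']/M['m00'],M['m01']/M['m00'])),f(e[0]),np.array(e[1])/K
E
python3 - <<'E'
from h import *
ims={n:cv2.imread(f'pics/{n}0.png') for n in('top','side')}
for n in ims:
  im=ims[n]
  for k,(u,v) in (('redspool',(148,245)),('red side',(254,300)),('grn',(299,180)),('grn side',(277,168)),('bl',(251,228)),('bl side',(294,214)),('y',(193,189)),('y side',(225,239))):
    if ('side' in k)!=(n=='side'):continue
    print(k,[tuple(im[v+dv,u+du].tolist()) for du,dv in ((-8,0),(8,0),(0,-7),(0,7),(0,8),(0,9),(0,11))])
T={}
for name,col,bt,vt,bs,vs in (('red_spool','red',(130,228,170,265),150,(235,280,275,325),190),('green_spool','green',(285,165,312,195),110,(262,156,292,180),100),
   ('wide','blue',(235,212,267,244),0,(278,202,310,235),110),('small','yellow',(183,179,203,199),0,(212,229,238,254),190),('biggreen','green',(280,116,314,150),0,(222,142,256,166),0)):
    a=hull_ell('top',ims['top'],col,bt,vt);b=hull_ell('side',ims['side'],col,bs,vs)
    for i in (0,1):
        p,e=tri(a[i],b[i]);print(name,i,a[i].round(1),b[i].round(1),'P',p.round(4),'gap',round(e,4), a[2].round(1),b[2].round(1))
E
```

```text
redspool [(41, 49, 180), (48, 52, 140), (42, 49, 180), (43, 47, 179), (43, 48, 182), (46, 48, 180), (63, 80, 113)]
grn [(67, 122, 53), (69, 127, 54), (68, 128, 52), (77, 125, 68), (80, 104, 78), (79, 112, 82), (48, 67, 138)]
bl [(169, 95, 58), (170, 95, 55), (163, 92, 56), (173, 99, 61), (173, 98, 60), (174, 99, 60), (157, 125, 112)]
y [(142, 170, 171), (152, 170, 171), (110, 172, 179), (83, 146, 150), (137, 170, 170), (169, 181, 177), (174, 183, 178)]
red side [(0, 13, 181), (0, 12, 181), (163, 175, 171), (1, 15, 191), (4, 21, 173), (46, 51, 90), (74, 79, 82)]
grn side [(69, 123, 73), (153, 181, 173), (115, 151, 118), (85, 91, 94), (81, 86, 93), (88, 91, 99), (62, 108, 46)]
bl side [(154, 71, 22), (156, 71, 16), (151, 141, 136), (131, 61, 13), (160, 77, 23), (134, 63, 30), (26, 51, 100)]
y side [(70, 161, 189), (161, 185, 190), (158, 187, 197), (71, 71, 76), (73, 77, 76), (74, 79, 81), (16, 143, 174)]
red_spool 0 [146.7 245.7] [254.1 307.4] P [0.4613 0.2995 0.0215] gap 0.0084 [17.6 19.1] [0.5 3.9]
red_spool 1 [146.7 245.9] [254.1 307.4] P [0.461  0.2995 0.0216] gap 0.0081 [17.6 19.1] [0.5 3.9]
green_spool 0 [299.8 178.6] [276.5 165.9] P [ 0.6351 -0.1522  0.0509] gap 0.0014 [17.7 18.4] [10.2 15.6]
green_spool 1 [299.8 178.6] [276.5 165.9] P [ 0.6351 -0.1522  0.0507] gap 0.0014 [17.7 18.4] [10.2 15.6]
wide 0 [251.  227.9] [294.1 215.3] P [ 0.501  -0.0029  0.026 ] gap 0.0014 [19.9 20.6] [15.6 21.4]
wide 1 [251.  227.9] [294.1 215.3] P [ 0.501  -0.0029  0.0259] gap 0.0014 [19.9 20.6] [15.6 21.4]
small 0 [192.8 189.1] [220.7 235.9] P [0.6298 0.1657 0.033 ] gap 0.0115 [12.7 13.3] [2.8 9.4]
small 1 [192.8 189.1] [220.6 235.9] P [0.6299 0.1659 0.033 ] gap 0.0119 [12.7 13.3] [2.8 9.4]
biggreen 0 [296.6 132.5] [238.2 152.6] P [ 0.779  -0.1532  0.0522] gap 0.0005 [22.8 24.2] [13.7 22.4]
biggreen 1 [296.6 132.5] [238.2 152.6] P [ 0.779  -0.1531  0.052 ] gap 0.0004 [22.8 24.2] [13.7 22.4]
```

```bash
python3 - <<'E'
from h import *
ims={n:cv2.imread(f'pics/{n}0.png') for n in('top','side')}
for name,col,bt,vt,bs,vs in (('red_spool','red',(130,228,170,265),150,(235,280,275,310),120),('small','yellow',(183,179,203,199),0,(212,229,238,246),120)):
    a=hull_ell('top',ims['top'],col,bt,vt);b=hull_ell('side',ims['side'],col,bs,vs)
    for i in (0,1):
        p,e=tri(a[i],b[i]);print(name,i,a[i].round(1),b[i].round(1),'P',p.round(4),'gap',round(e,4), a[2].round(1),b[2].round(1))
f=lambda c,x,y:np.array([c[0]-22+x/5.909-.5,c[1]-22+y/5.909-.5])
for nm,ct,tt,cs,ts in (('green_st',(148,245),(118,130),(254,303),(128,68)),('red_st',(299,181),(147,109),(277,173),(132,66)),('grey_st',(345,241),(164,125),(344,170),(142,66))):
    a,b=f(ct,*tt),f(cs,*ts);p,e=tri(a,b);print(nm,'tip',a,b,p.round(4),round(e,4))
# feet: hull of foot colour+dark; plane cast at z=.012
for nm,ct,cc in (('green',(148,245),(153,137)),('red',(299,181),(131,137)),('grey',(345,241),(129,131))):
    print(nm,'foot top-plane z.010',plane('top',f(ct,*cc),.010).round(4))
for nm,ct,cc in (('green',(254,303),(131,163)),('red',(277,173),(130,152)),('grey',(344,170),(128,147))):
    print(nm,'foot side z.010',plane('side',f(ct,*cc),.008).round(4))
print('mug',plane('top',(100,182),.05),'pl',plane('top',(249,135),.01))
for nm,uv in (('grip clips',(375,164)),('l',(353,150)),('l2',(368,147)),('r',(422,150))): print(nm,plane('top',uv,.085).round(3))
E
```

```text
red_spool 0 [146.7 245.7] [254.3 298.4] P [0.4614 0.2926 0.0477] gap 0.0034 [17.6 19.1] [22.2 26. ]
red_spool 1 [146.7 245.9] [254.2 298.2] P [0.4613 0.2925 0.0482] gap 0.0027 [17.6 19.1] [22.2 26. ]
small 0 [192.8 189.1] [224.7 239.7] P [0.6262 0.1651 0.0217] gap 0.0016 [12.7 13.3] [12.4 16. ]
small 1 [192.8 189.1] [224.7 239.6] P [0.6261 0.1651 0.022 ] gap 0.0015 [12.7 13.3] [12.4 16. ]
green_st tip [145.46953799 244.50033847] [253.16187172 292.00786935] [0.4641 0.2904 0.0679] 0.0016
red_st tip [301.3773058  176.94643764] [276.83880521 161.66940261] [ 0.636  -0.1549  0.0656] 0.0016
grey_st tip [350.25427314 239.6541716 ] [345.53113894 158.66940261] [ 0.4508 -0.2762  0.0641] 0.0004
green foot top-plane z.010 [0.4658 0.2905 0.01  ]
red foot top-plane z.010 [ 0.6369 -0.1538  0.01  ]
grey foot top-plane z.010 [ 0.453  -0.2734  0.01  ]
green foot side z.010 [0.4611 0.2942 0.008 ]
red foot side z.010 [ 0.6336 -0.1527  0.008 ]
grey foot side z.010 [ 0.4497 -0.2764  0.008 ]
mug [0.65473492 0.43198909 0.05      ] pl [ 0.79474823 -0.01033887  0.01      ]
grip clips [ 0.659 -0.364  0.085]
l [ 0.704 -0.306  0.085]
l2 [ 0.711 -0.35   0.085]
r [ 0.694 -0.503  0.085]
```

```bash
cat > go.py <<'E'
import sys
from h import *
from scipy.spatial.transform import Rotation as Ro
s=arm.get_state(); p=np.array(s['eef_pos']); R=Ro.from_euler('xyz',s['ee_rot']).as_matrix()
print('t',round(s['t'],2),'p',p.round(4),'rpy',np.round(s['ee_rot'],3),'w',round(s['width'],4),'F',np.round(s['force'],1),'q',np.round(s['q'],2))
for a in sys.argv[1:]:
    x=np.array(eval(a)); print(a,'shift mm',((R.T@(x-p))*1000).round(1))
E
python3 go.py "(.635,-.152,.15)"
```

```text
t 0.1 p [0.1687 0.6531 0.2257] rpy [-3.141e+00 -1.000e-03 -1.824e+00] w 0.0875 F [1.5 0.4 0. ] q [ 1.61  0.36  0.01 -0.   -1.22 -0.29]
(.635,-.152,.15) shift mm [ 662.8 -652.9   76.8]
```

```bash
python3 -m handwheel '[[[0.0876,0.663,-0.653,0.03,0],[0.0876,0.663,-0.653,0.03,0],[0.0876,0.663,-0.653,0.03,0],[0.0876,0.663,-0.653,0.03,0],[0.0876,0.663,-0.653,0.03,0],[0.0876,0.663,-0.653,0.03,0],[0.0876,0.663,-0.653,0.03,0],[0.0876,0.663,-0.653,0.03,0],[0.0876,0.663,-0.653,0.03,0],[0.0876,0.663,-0.653,0.03,0],[0.0876,0.663,-0.653,0.03,0],[0.0876,0.663,-0.653,0.03,0],[0.0876,0.663,-0.653,0.03,0],[0.0876,0.663,-0.653,0.03,0],[0.0876,0.663,-0.653,0.03,0],[0.0876,0.663,-0.653,0.03,0],[0.0876,0.663,-0.653,0.03,0],[0.0876,0.663,-0.653,0.03,0],[0.0876,0.663,-0.653,0.03,0],[0.0876,0.663,-0.653,0.03,0]]]' 30; python3 go.py "(.635,-.153,.1)"
```

```text
t: 1.77
eef_pos: [0.5865, -0.0695, 0.1996]
ee_rot: [3.141, -0.002, -1.824]
force: [0.7, 0.5, -0.2]
width: 0.0873
t 1.77 p [ 0.5865 -0.0695  0.1996] rpy [ 3.141e+00 -2.000e-03 -1.824e+00] w 0.0873 F [ 0.7  0.5 -0.2] q [ 0.21  0.24 -0.22  0.   -1.11  1.1 ]
(.635,-.153,.1) shift mm [ 68.5 -67.9  99.7]
```

```bash
python3 -m handwheel '[[[0.0876,0.0685,-0.068,0.08,0],[0.0876,0.0685,-0.068,0.08,0],[0.0876,0.0685,-0.068,0.08,0],[0.0876,0.0685,-0.068,0.08,0],[0.0876,0.0685,-0.068,0.08,0],[0.0876,0.0685,-0.068,0.08,0]]]'; python3 go.py "(.635,-.153,.022)"; python3 - <<'E'
from h import *
cv2.imwrite('pics/t1.png',np.hstack([cv2.resize(grab_frame('top')[90:270,210:410],(400,360)),cv2.resize(grab_frame('side')[70:250,200:400],(400,360))]))
E
```

```text
t: 2.27
eef_pos: [0.6348, -0.1532, 0.1192]
ee_rot: [3.14, -0.002, -1.825]
force: [0.0, 0.4, 1.2]
width: 0.0874
t 2.27 p [ 0.6348 -0.1532  0.1192] rpy [ 3.140e+00 -2.000e-03 -1.825e+00] w 0.0874 F [0.  0.4 1.2] q [ 0.06  0.41 -0.18  0.   -0.99  1.25]
(.635,-.153,.022) shift mm [-0.4 -0.3 97.2]
```

View pics/t1.png

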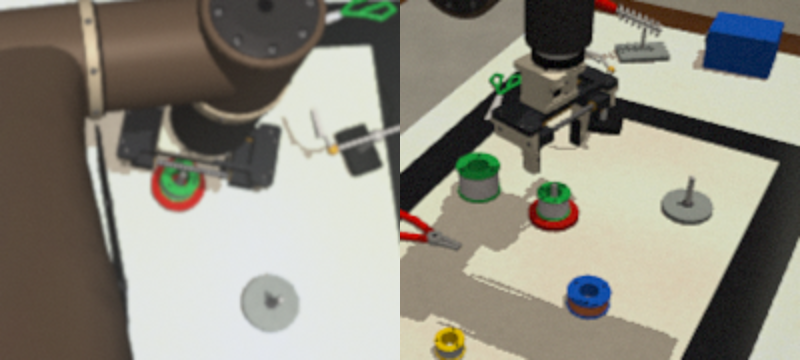

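```bash
python3 - <<'E'
from h import *
from scipy.spatial.transform import Rotation as Ro
s=arm.get_state(); p=np.array(s['eef_pos']); R=Ro.from_euler('xyz',s['ee_rot']).as_matrix()
for n in('top','side'):
    im=grab_frame(n)
    for d in((0,0,0),(.044,0,0),(-.044,0,0),(.065,0,-.066),(-.065,0,-.066)):
        u=proj(n,p+R@np.array(d)); print(n,d,u.round(0)); cv2.circle(im,tuple(int(x) for x in u.round()),1,(255,0,255),-1)
    cv2.imwrite(f'pics/o_{n}.png',cv2.resize(im[70:270,200:420],None,fx=3,fy=3,interpolation=cv2.INTER_NEAREST))
E
```

```text
top (0, 0, 0) [303. 172.]
top (0.044, 0, 0) [319. 175.]
top (-0.044, 0, 0) [287. 169.]
top (0.065, 0, -0.066) [332. 170.]
top (-0.065, 0, -0.066) [281. 160.]
side (0, 0, 0) [277. 148.]
side (0.044, 0, 0) [286. 142.]
side (-0.044, 0, 0) [267. 154.]
side (0.065, 0, -0.066) [292. 121.]
side (-0.065, 0, -0.066) [262. 138.]
```

View pics/o_side.png

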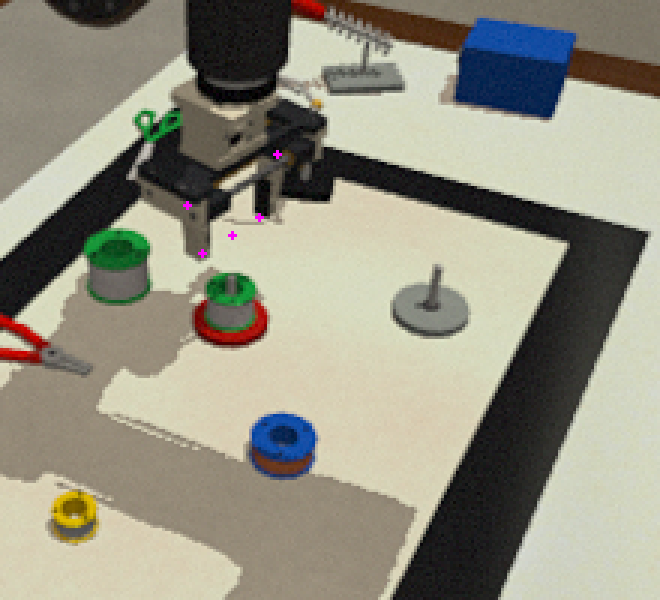

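View pics/o_top.png

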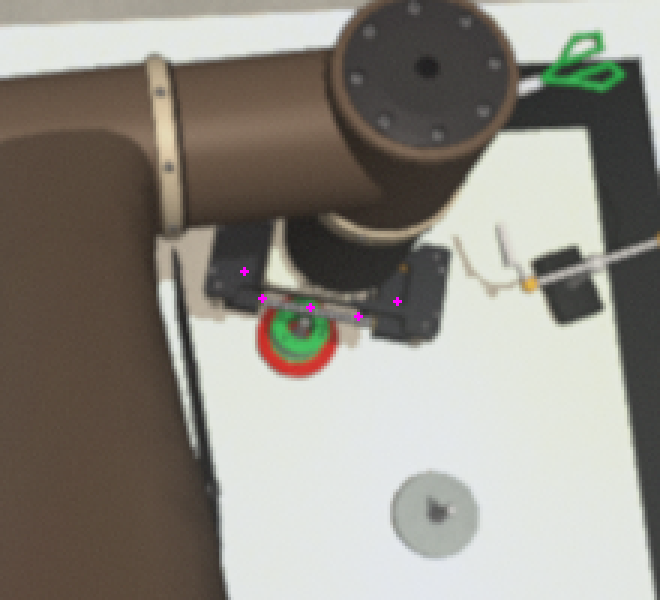

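```bash
python3 -m handwheel '[[[0.0876,0,0,0.03,0],[0.0876,0,0,0.06,0],[0.0876,0,0,0.08,0],[0.0876,0,0,0.097,0],[0.0876,0,0,0.097,0],[0.0876,0,0,0.097,0],[0.03,0,0,0.097,0],[0.03,0,0,0.097,0],[0.03,0,0,0.097,0],[0.03,0,0,0.097,0],[0.03,0,0,0.097,0],[0.03,0,0,0.097,0]]]' 30; python3 go.py "(.5,.14,.1)"
```

```text
t: 3.47
eef_pos: [0.636, -0.1523, 0.025]
ee_rot: [-3.139, -0.001, -1.822]
force: [-1.7, -0.2, 1.9]
width: 0.0545
t 3.47 p [ 0.636  -0.1523  0.025 ] rpy [-3.139e+00 -1.000e-03 -1.822e+00] w 0.0545 F [-1.7 -0.2  1.9] q [ 0.06  0.5  -0.27  0.   -0.8   1.25]
(.5,.14,.1) shift mm [-249.2  204.2  -75.8]
```

```bash
python3 -m handwheel '[[[0.03,0,0,0,0],[0.03,0,0,0,0],[0.03,0,0,-0.02,0],[0.03,0,0,-0.04,0],[0.03,0,0,-0.07,0],[0.03,0,0,-0.1,0],[0.03,0,0,-0.1,0],[0.03,0,0,-0.1,0]]]' 40; python3 go.py "(.5,.14,.1)"; python3 - <<'E'
from h import *
cv2.imwrite('pics/s2.png',cv2.resize(grab_frame('side')[70:270,200:420],None,fx=3,fy=3))
E
```

```text
t: 4.13
eef_pos: [0.6364, -0.152, 0.1263]
ee_rot: [-3.136, 0.0, -1.822]
force: [0.3, -0.2, -5.7]
width: 0.0545
t 4.13 p [ 0.6364 -0.152   0.1263] rpy [-3.136  0.    -1.822] w 0.0545 F [ 0.3 -0.2 -5.7] q [ 0.06  0.4  -0.17  0.   -1.    1.25]
(.5,.14,.1) shift mm [-248.8  204.9   25.3]
```

View pics/s2.png

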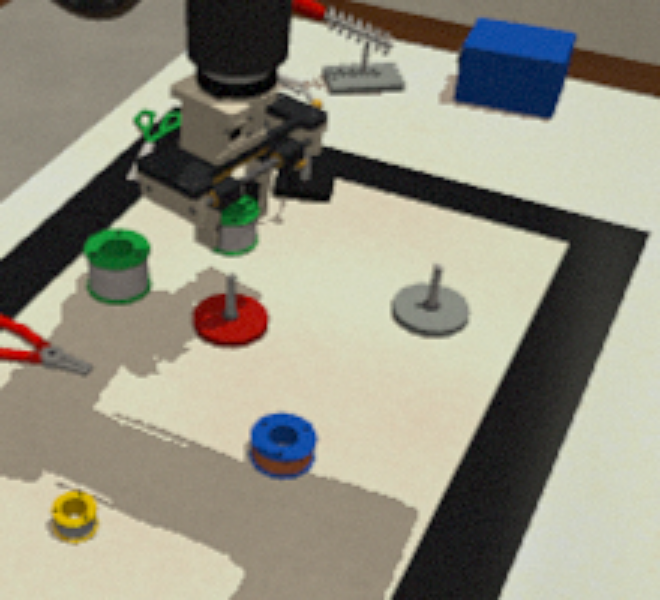

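The spool is up: it hangs upright between the fingers, with the bare red post beneath at about (230,275) in the crop. Now to the free table patch.

```bash
python3 -m handwheel '[[[0.03,-0.249,0.205,0.0,0],[0.03,-0.249,0.205,0.0,0],[0.03,-0.249,0.205,0,0],[0.03,-0.249,0.205,0,0],[0.03,-0.249,0.205,0.0,0],[0.03,-0.249,0.205,0.0,0],[0.03,-0.249,0.205,0,0],[0.03,-0.249,0.205,0,0],[0.03,-0.249,0.205,0,0],[0.03,-0.249,0.205,0.03,0],[0.03,-0.249,0.205,0.06,0],[0.03,-0.249,0.205,0.08,0],[0.03,-0.249,0.205,0.095,0],[0.03,-0.249,0.205,0.095,0]]]'; python3 go.py "(.5,.14,.013)"
```

```text
t: 5.35
eef_pos: [0.4953, 0.1381, 0.0243]
ee_rot: [3.137, -0.007, -1.824]
force: [-0.0, -0.5, -3.9]
width: 0.0544
t 5.35 p [0.4953 0.1381 0.0243] rpy [ 3.137 -0.007 -1.824] w 0.0544 F [-0.  -0.5 -3.9] q [ 0.65  0.33 -0.58  0.   -0.67  0.66]
(.5,.14,.013) shift mm [-3.1 -4.1 11.2]
```

```bash
python3 -m handwheel '[[[0.03,0,0,0.004,0],[0.03,0,0,0.004,0],[0.03,0,0,0.004,0]]]'; python3 -m handwheel '[[[0.03,0,0,0.002,0],[0.03,0,0,0.004,0],[0.03,0,0,0.004,0]]]'
```

```text
t: 5.6
eef_pos: [0.4951, 0.1379, 0.0203]
ee_rot: [3.137, -0.007, -1.824]
force: [0.8, 0.5, -3.0]
width: 0.0538
t: 5.85
eef_pos: [0.4953, 0.138, 0.0165]
ee_rot: [3.137, -0.007, -1.824]
force: [-0.6, -0.4, -4.2]
width: 0.0546
```

```bash
python3 -m handwheel '[[[0.03,0,0,0.002,0],[0.03,0,0,0.003,0],[0.03,0,0,0.003,0]]]'; python3 -m handwheel '[[[0.03,0,0,0.002,0],[0.03,0,0,0.002,0]]]'
```

```text
t: 6.1
eef_pos: [0.4952, 0.1379, 0.0135]
ee_rot: [3.137, -0.007, -1.824]
force: [-0.4, 0.4, -3.9]
width: 0.0541
t: 6.27
eef_pos: [0.4953, 0.1379, 0.0129]
ee_rot: [3.138, -0.007, -1.824]
force: [-6.3, -2.3, 15.1]
width: 0.0545
```

```bash
python3 -m handwheel '[[[0.0876,0,0,-0.0005,0],[0.0876,0,0,-0.0005,0],[0.0876,0,0,-0.0005,0],[0.0876,0,0,-0.0005,0],[0.0876,0,0,-0.0005,0],[0.0876,0,0,-0.03,0],[0.0876,0,0,-0.07,0],[0.0876,0,0,-0.11,0],[0.0876,0,0,-0.12,0],[0.0876,0,0,-0.12,0]]]'; python3 go.py "(.462,.291,.025)"
```

```text
t: 7.1
eef_pos: [0.4982, 0.1399, 0.1369]
ee_rot: [-3.14, -0.001, -1.823]
force: [0.3, 0.7, -0.4]
width: 0.0873
t 7.1 p [0.4982 0.1399 0.1369] rpy [-3.140e+00 -1.000e-03 -1.823e+00] w 0.0873 F [ 0.3  0.7 -0.4] q [ 0.66  0.18 -0.46  0.   -0.93  0.66]
(.462,.291,.025) shift mm [-137.4   72.9  111.6]
```

```bash
python3 -m handwheel '[[[0.0876,-0.137,0.073,0,0],[0.0876,-0.137,0.073,0,0],[0.0876,-0.137,0.073,0,0],[0.0876,-0.137,0.073,0,0],[0.0876,-0.137,0.073,0,0],[0.0876,-0.137,0.073,0,0],[0.0876,-0.137,0.073,0,0]]]'; python3 go.py "(.462,.291,.025)"; python3 - <<'E'
from h import *
ims={n:grab_frame(n) for n in('top','side')}
cv2.imwrite('pics/t3.png',np.hstack([cv2.resize(ims['top'][150:290,90:290],(400,280)),cv2.resize(ims['side'][210:350,150:350],(400,280))]))
E
```

```text
t: 7.68
eef_pos: [0.4611, 0.2903, 0.1356]
ee_rot: [-3.141, -0.003, -1.822]
force: [0.4, -0.8, 0.7]
width: 0.0875
t 7.68 p [0.4611 0.2903 0.1356] rpy [-3.141e+00 -3.000e-03 -1.822e+00] w 0.0875 F [ 0.4 -0.8  0.7] q [ 0.92  0.23 -0.4   0.   -0.95  0.4 ]
(.462,.291,.025) shift mm [ -1.2  -0.6 110.6]
```

View pics/t3.png

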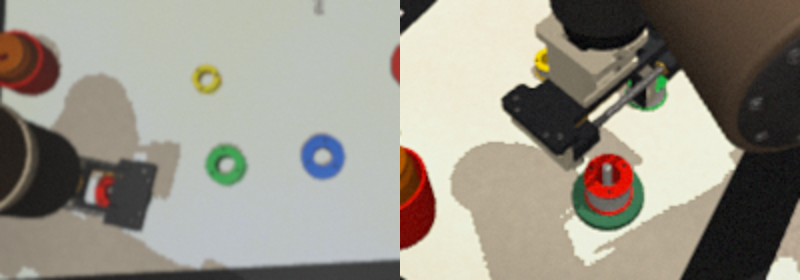

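The green spool stands on the table at crop (226,165), and the jaws are above the red spool. Descending to grip.

```bash
python3 -m handwheel '[[[0.0876,0,0,0.03,0],[0.0876,0,0,0.06,0],[0.0876,0,0,0.09,0],[0.0876,0,0,0.111,0],[0.0876,0,0,0.111,0],[0.0876,0,0,0.111,0],[0.03,0,0,0.111,0],[0.03,0,0,0.111,0],[0.03,0,0,0.111,0],[0.03,0,0,0.111,0],[0.03,0,0,0.111,0],[0.03,0,0,0.111,0]]]' 40; python3 -m handwheel '[[[0.03,0,0,0,0],[0.03,0,0,0,0],[0.03,0,0,-0.02,0],[0.03,0,0,-0.04,0],[0.03,0,0,-0.07,0],[0.03,0,0,-0.1,0],[0.03,0,0,-0.12,0],[0.03,0,0,-0.12,0]]]'; python3 go.py "(.636,-.154,.12)"
```

```text
t: 8.78
eef_pos: [0.4624, 0.2904, 0.0261]
ee_rot: [-3.139, 0.0, -1.823]
force: [-0.6, 2.2, 4.5]
width: 0.0556
t: 9.45
eef_pos: [0.4636, 0.2919, 0.1502]
ee_rot: [-3.136, 0.005, -1.823]
force: [0.8, 1.5, -3.2]
width: 0.0559
t 9.45 p [0.4636 0.2919 0.1502] rpy [-3.136  0.005 -1.823] w 0.0559 F [ 0.8  1.5 -3.2] q [ 0.92  0.21 -0.38  0.   -0.97  0.4 ]
(.636,-.154,.12) shift mm [ 389.  -277.9   29.7]
```

```bash
python3 -m handwheel '[[[0.03,0.389,-0.278,0,0],[0.03,0.389,-0.278,0,0],[0.03,0.389,-0.278,0,0],[0.03,0.389,-0.278,0,0],[0.03,0.389,-0.278,0,0],[0.03,0.389,-0.278,0,0],[0.03,0.389,-0.278,0,0],[0.03,0.389,-0.278,0,0],[0.03,0.389,-0.278,0,0],[0.03,0.389,-0.278,0,0],[0.03,0.389,-0.278,0,0],[0.03,0.389,-0.278,0,0],[0.03,0.389,-0.278,0,0],[0.03,0.389,-0.278,0,0],[0.03,0.389,-0.278,0.04,0],[0.03,0.389,-0.278,0.04,0],[0.03,0.389,-0.278,0.04,0]]]'; python3 go.py "(.636,-.154,.025)"; python3 - <<'E'
from h import *
ims={n:grab_frame(n) for n in('top','side')}
cv2.imwrite('pics/t4.png',np.hstack([cv2.resize(ims['top'][130:230,240:360],None,fx=3,fy=3),cv2.resize(ims['side'][110:210,220:340],None,fx=3,fy=3)]))
E
```

```text
t: 10.87
eef_pos: [0.6337, -0.153, 0.1071]
ee_rot: [3.141, 0.004, -1.822]
force: [1.0, 0.3, -2.6]
width: 0.0557
t 10.87 p [ 0.6337 -0.153   0.1071] rpy [ 3.141  0.004 -1.822] w 0.0557 F [ 1.   0.3 -2.6] q [ 0.06  0.41 -0.19 -0.   -0.97  1.26]
(.636,-.154,.025) shift mm [ 0.7 -2.5 82.1]
```

View pics/t4.png

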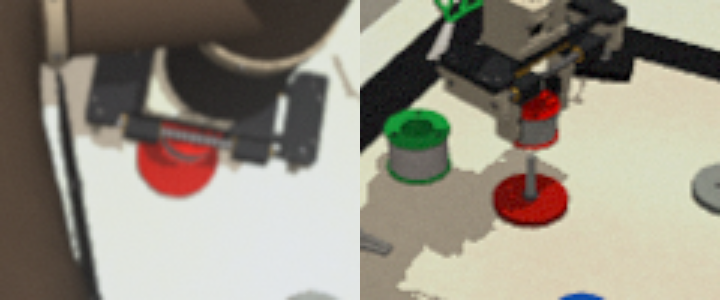

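```bash
python3 -m handwheel '[[[0.03,0.001,-0.0025,0.0,0],[0.03,0.001,-0.0025,0.02,0],[0.03,0.001,-0.0025,0.035,0],[0.03,0.001,-0.0025,0.05,0],[0.03,0.001,-0.0025,0.06,0],[0.03,0.001,-0.0025,0.065,0],[0.03,0.001,-0.0025,0.065,0]]]'; python3 go.py "(.636,-.154,.026)"
```

```text
t: 11.55
eef_pos: [0.6391, -0.1545, 0.0451]
ee_rot: [-3.136, 0.005, -1.821]
force: [-0.1, 0.4, -2.6]
width: 0.0557
t 11.55 p [ 0.6391 -0.1545  0.0451] rpy [-3.136  0.005 -1.821] w 0.0557 F [-0.1  0.4 -2.6] q [ 0.06  0.48 -0.24 -0.   -0.84  1.27]
(.636,-.154,.026) shift mm [ 0.3  3.2 19.1]
```

```bash
python3 -m handwheel '[[[0.03,0,0.003,0.007,0],[0.03,0,0.003,0.012,0],[0.03,0,0.003,0.015,0],[0.03,0,0.003,0.015,0],[0.03,0,0.003,0.015,0]]]';python3 -m handwheel '[[[0.03,0,0,0.002,0],[0.03,0,0,0.003,0],[0.03,0,0,0.003,0]]]'; python3 go.py "(.636,-.154,.025)"
```

```text
t: 11.97
eef_pos: [0.6363, -0.1538, 0.0302]
ee_rot: [-3.136, 0.005, -1.821]
force: [0.7, -0.1, -2.7]
width: 0.0558
t: 12.22
eef_pos: [0.6363, -0.1538, 0.0271]
ee_rot: [-3.136, 0.005, -1.821]
force: [-0.9, -0.3, -3.5]
width: 0.0559
t 12.22 p [ 0.6363 -0.1538  0.0271] rpy [-3.136  0.005 -1.821] w 0.0559 F [-0.9 -0.3 -3.5] q [ 0.06  0.5  -0.26 -0.   -0.8   1.26]
(.636,-.154,.025) shift mm [0.3 0.2 2.1]
```

```bash
python3 -m handwheel '[[[0.03,0,0,0.001,0],[0.03,0,0,0.0015,0],[0.03,0,0,0.0015,0]]]'; python3 -m handwheel '[[[0.03,0,0,0.001,0],[0.03,0,0,0.001,0]]]'
```

```text
t: 12.47
eef_pos: [0.6366, -0.1538, 0.0262]
ee_rot: [-3.136, 0.005, -1.821]
force: [-1.4, 1.1, 2.0]
width: 0.0557
t: 12.63
eef_pos: [0.6367, -0.1539, 0.0261]
ee_rot: [-3.135, 0.004, -1.82]
force: [-3.0, 1.0, 7.2]
width: 0.0556
```

Contact with the foot: the force has gone from −3.5 to +7 N. I'll release, rise, and go back to the green spool.

```bash
python3 -m handwheel '[[[0.0876,0,0,0,0],[0.0876,0,0,0,0],[0.0876,0,0,0,0],[0.0876,0,0,0,0],[0.0876,0,0,0,0],[0.0876,0,0,-0.03,0],[0.0876,0,0,-0.07,0],[0.0876,0,0,-0.11,0],[0.0876,0,0,-0.12,0],[0.0876,0,0,-0.12,0]]]'; python3 go.py "(.496,.139,.12)"
```

```text
t: 13.47
eef_pos: [0.6385, -0.1544, 0.1512]
ee_rot: [-3.127, 0.006, -1.82]
force: [0.4, -0.5, -0.1]
width: 0.0877
t 13.47 p [ 0.6385 -0.1544  0.1512] rpy [-3.127  0.006 -1.82 ] w 0.0877 F [ 0.4 -0.5 -0.1] q [ 0.06  0.37 -0.14 -0.   -1.04  1.26]
(.496,.139,.12) shift mm [-249.1  210.8   29.6]
```

```bash
python3 -m handwheel '[[[0.0876,-0.249,0.211,0,0],[0.0876,-0.249,0.211,0,0],[0.0876,-0.249,0.211,0,0],[0.0876,-0.249,0.211,0,0],[0.0876,-0.249,0.211,0,0],[0.0876,-0.249,0.211,0,0],[0.0876,-0.249,0.211,0,0],[0.0876,-0.249,0.211,0,0],[0.0876,-0.249,0.211,0,0],[0.0876,-0.249,0.211,0,0],[0.0876,-0.249,0.211,0,0],[0.0876,-0.249,0.211,0.03,0],[0.0876,-0.249,0.211,0.03,0],[0.0876,-0.249,0.211,0.03,0]]]'; python3 go.py "(.496,.139,.013)"; python3 - <<'E'
from h import *
ims={n:grab_frame(n) for n in('top','side')}
cv2.imwrite('pics/t5.png',np.hstack([cv2.resize(ims['top'][130:270,170:370],(400,280)),cv2.resize(ims['side'][130:270,190:390],(400,280))]))
for n,col,bx,v in (('side','red',(255,150,295,175),110),):
    print(hull_ell(n,ims[n],col,bx,v))
E
```

```text
t: 14.63
eef_pos: [0.4951, 0.1371, 0.1184]
ee_rot: [-3.13, 0.003, -1.822]
force: [0.4, -0.8, 1.2]
width: 0.0876
t 14.63 p [0.4951 0.1371 0.1184] rpy [-3.130e+00  3.000e-03 -1.822e+00] w 0.0876 F [ 0.4 -0.8  1.2] q [ 0.66  0.19 -0.5   0.01 -0.87  0.65]
(.496,.139,.013) shift mm [ -1.8   0.8 105.4]Traceback (most recent call last):
  File "<stdin>", line 5, in <module>
  File "h.py", line 27, in hull_ell
    i=1+np.argmax(st[1:,4]); m=(l==i).astype(np.uint8)
        ~~~~~~~~~^^^^^^^^^^
    return _wrapfunc(a, 'argmax', axis=axis, out=out, **kwds)
    return bound(*args, **kwds)
ValueError: attempt to get argmax of an empty sequence
```

View pics/t5.png

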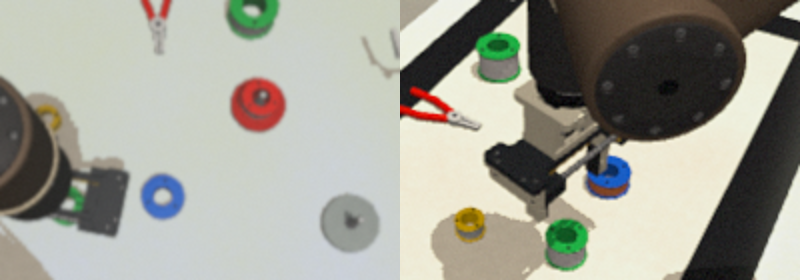

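The red spool sits on the red stand (top crop (258,103)), and the green spool stands in front of the jaws on the table. Next I'll grip the green one.

```bash
python3 -m handwheel '[[[0.0876,-0.001,0.001,0.03,0],[0.0876,-0.001,0.001,0.06,0],[0.0876,-0.001,0.001,0.09,0],[0.0876,-0.001,0.001,0.105,0],[0.0876,-0.001,0.001,0.105,0],[0.0876,-0.001,0.001,0.105,0],[0.03,-0.001,0.001,0.105,0],[0.03,-0.001,0.001,0.105,0],[0.03,-0.001,0.001,0.105,0],[0.03,-0.001,0.001,0.105,0],[0.03,-0.001,0.001,0.105,0],[0.03,-0.001,0.001,0.105,0],[0.03,-0.001,0.001,0.105,0]]]' 40; python3 -m handwheel '[[[0.03,0,0,0,0],[0.03,0,0,-0.02,0],[0.03,0,0,-0.04,0],[0.03,0,0,-0.07,0],[0.03,0,0,-0.1,0],[0.03,0,0,-0.12,0],[0.03,0,0,-0.12,0],[0.03,0,0,-0.12,0]]]'; python3 go.py "(.464,.291,.12)"
```

```text
t: 15.82
eef_pos: [0.4971, 0.139, 0.0157]
ee_rot: [-3.127, 0.005, -1.821]
force: [-2.2, -2.7, 7.0]
width: 0.0545
t: 16.48
eef_pos: [0.4952, 0.1392, 0.136]
ee_rot: [-3.127, 0.006, -1.821]
force: [-0.1, -0.4, -5.5]
width: 0.0545
t 16.48 p [0.4952 0.1392 0.136 ] rpy [-3.127  0.006 -1.821] w 0.0545 F [-0.1 -0.4 -5.5] q [ 0.66  0.17 -0.48  0.01 -0.91  0.65]
(.464,.291,.12) shift mm [-139.2   68.1   15.9]
```

```bash
python3 -m handwheel '[[[0.03,-0.139,0.068,0,0],[0.03,-0.139,0.068,0,0],[0.03,-0.139,0.068,0,0],[0.03,-0.139,0.068,0,0],[0.03,-0.139,0.068,0,0],[0.03,-0.139,0.068,0,0],[0.03,-0.139,0.068,0.025,0],[0.03,-0.139,0.068,0.025,0],[0.03,-0.139,0.068,0.025,0]]]'; python3 go.py "(.464,.291,.0275)"; python3 - <<'E'
from h import *
ims={n:grab_frame(n) for n in('top','side')}
cv2.imwrite('pics/t6.png',np.hstack([cv2.resize(ims['top'][190:290,90:210],None,fx=3,fy=3),cv2.resize(ims['side'][230:330,190:310],None,fx=3,fy=3)]))
E
```

```text
t: 17.23
eef_pos: [0.4628, 0.2884, 0.1088]
ee_rot: [-3.129, 0.001, -1.822]
force: [-0.2, -0.2, -2.9]
width: 0.0546
t 17.23 p [0.4628 0.2884 0.1088] rpy [-3.129e+00  1.000e-03 -1.822e+00] w 0.0546 F [-0.2 -0.2 -2.9] q [ 0.92  0.25 -0.44  0.01 -0.87  0.39]
(.464,.291,.0275) shift mm [-2.7  0.5 81.3]
```

View pics/t6.png

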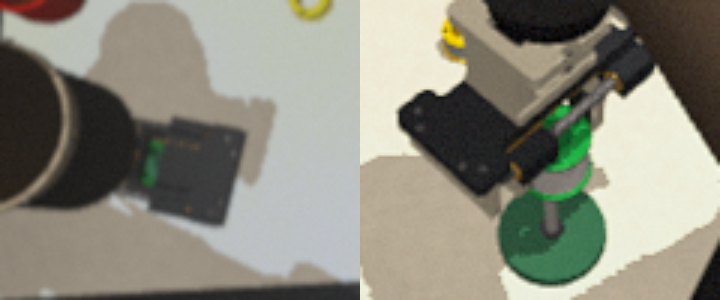

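```bash
python3 -m handwheel '[[[0.03,-0.002,0.001,0.0,0],[0.03,-0.002,0.001,0.02,0],[0.03,-0.002,0.001,0.035,0],[0.03,-0.002,0.001,0.05,0],[0.03,-0.002,0.001,0.06,0],[0.03,-0.002,0.001,0.065,0],[0.03,-0.002,0.001,0.065,0],[0.03,-0.002,0.001,0.065,0]]]'; python3 go.py "(.464,.291,.0275)"
```

```text
t: 18.0
eef_pos: [0.4652, 0.2925, 0.0465]
ee_rot: [-3.127, 0.006, -1.822]
force: [-0.1, 0.2, -4.3]
width: 0.0544
t 18.0 p [0.4652 0.2925 0.0465] rpy [-3.127  0.006 -1.822] w 0.0544 F [-0.1  0.2 -4.3] q [ 0.93  0.33 -0.51  0.02 -0.72  0.38]
(.464,.291,.0275) shift mm [ 1.9  1.1 18.9]
```

```bash
python3 -m handwheel '[[[0.03,0.002,0.001,0.006,0],[0.03,0.002,0.001,0.012,0],[0.03,0.002,0.001,0.015,0],[0.03,0.002,0.001,0.015,0],[0.03,0.002,0.001,0.015,0]]]';python3 -m handwheel '[[[0.03,0,0,0.001,0],[0.03,0,0,0.002,0],[0.03,0,0,0.002,0]]]';python3 -m handwheel '[[[0.03,0,0,0.001,0],[0.03,0,0,0.0015,0],[0.03,0,0,0.0015,0]]]'; python3 go.py "(.464,.291,.0275)"
```

```text
t: 18.42
eef_pos: [0.4639, 0.2907, 0.0313]
ee_rot: [-3.127, 0.005, -1.822]
force: [-0.1, 0.7, -5.5]
width: 0.0544
t: 18.67
eef_pos: [0.464, 0.2907, 0.0292]
ee_rot: [-3.127, 0.005, -1.822]
force: [-0.2, 0.2, -4.6]
width: 0.054
t: 18.92
eef_pos: [0.464, 0.2908, 0.0278]
ee_rot: [-3.127, 0.005, -1.822]
force: [-0.2, -0.2, -4.6]
width: 0.0546
t 18.92 p [0.464  0.2908 0.0278] rpy [-3.127  0.005 -1.822] w 0.0546 F [-0.2 -0.2 -4.6] q [ 0.93  0.36 -0.53  0.02 -0.68  0.38]
(.464,.291,.0275) shift mm [-0.2  0.1  0.3]
```

```bash
python3 -m handwheel '[[[0.03,0,0,0.001,0],[0.03,0,0,0.001,0]]]';python3 -m handwheel '[[[0.03,0,0,0.001,0],[0.03,0,0,0.001,0]]]'
```

```text
t: 19.08
eef_pos: [0.4641, 0.2908, 0.0277]
ee_rot: [-3.126, 0.005, -1.821]
force: [-4.0, -1.8, 7.7]
width: 0.0542
t: 19.25
eef_pos: [0.4641, 0.2908, 0.0277]
ee_rot: [-3.126, 0.005, -1.821]
force: [-4.2, -1.0, 7.4]
width: 0.054
```

```bash
python3 -m handwheel '[[[0.0876,0,0,0,0],[0.0876,0,0,0,0],[0.0876,0,0,0,0],[0.0876,0,0,0,0],[0.0876,0,0,0,0],[0.0876,0,0,-0.03,0],[0.0876,0,0,-0.07,0],[0.0876,0,0,-0.1,0],[0.0876,0,0,-0.1,0],[0.0876,0,0,-0.1,0]]]'; python3 go.py "(.501,-.003,.1)"
```

```text
t: 20.08
eef_pos: [0.4633, 0.2917, 0.1299]
ee_rot: [-3.124, 0.01, -1.821]
force: [-0.1, -0.5, -1.4]
width: 0.0871
t 20.08 p [0.4633 0.2917 0.1299] rpy [-3.124  0.01  -1.821] w 0.0871 F [-0.1 -0.5 -1.4] q [ 0.93  0.22 -0.42  0.02 -0.91  0.38]
(.501,-.003,.1) shift mm [ 276.5 -109.    29.1]
```

```bash
python3 -m handwheel '[[[0.0876,0.276,-0.109,0,0],[0.0876,0.276,-0.109,0,0],[0.0876,0.276,-0.109,0,0],[0.0876,0.276,-0.109,0,0],[0.0876,0.276,-0.109,0,0],[0.0876,0.276,-0.109,0,0],[0.0876,0.276,-0.109,0,0],[0.0876,0.276,-0.109,0,0],[0.0876,0.276,-0.109,0,0],[0.0876,0.276,-0.109,0.04,0],[0.0876,0.276,-0.109,0.04,0],[0.0876,0.276,-0.109,0.04,0]]]'; python3 go.py "(.501,-.003,.010)"; python3 - <<'E'
from h import *
ims={n:grab_frame(n) for n in('top','side')}
cv2.imwrite('pics/t7.png',np.hstack([cv2.resize(ims['top'][150:290,130:330],(400,280)),cv2.resize(ims['side'][180:320,190:390],(400,280))]))
E
```

```text
t: 21.08
eef_pos: [0.4996, -0.0024, 0.0874]
ee_rot: [-3.129, 0.007, -1.82]
force: [0.3, 0.5, 0.8]
width: 0.0876
t 21.08 p [ 0.4996 -0.0024  0.0874] rpy [-3.129  0.007 -1.82 ] w 0.0876 F [0.3 0.5 0.8] q [ 0.39  0.2  -0.57  0.   -0.79  0.93]
(.501,-.003,.010) shift mm [ 0.7 -0.5 77.4]
```

View pics/t7.png

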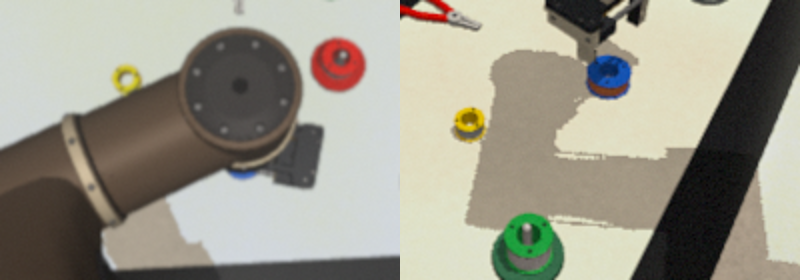

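The green spool sits on the green stand (side crop (528,230)), and the wide reel is below the jaws. Descending to grip it.

```bash
python3 -m handwheel '[[[0.0876,0.001,-0.001,0.025,0],[0.0876,0.001,-0.001,0.05,0],[0.0876,0.001,-0.001,0.07,0],[0.0876,0.001,-0.001,0.077,0],[0.0876,0.001,-0.001,0.077,0],[0.0876,0.001,-0.001,0.077,0],[0.03,0.001,-0.001,0.077,0],[0.03,0.001,-0.001,0.077,0],[0.03,0.001,-0.001,0.077,0],[0.03,0.001,-0.001,0.077,0],[0.03,0.001,-0.001,0.077,0],[0.03,0.001,-0.001,0.077,0]]]' 40; python3 -m handwheel '[[[0.03,0,0,0,0],[0.03,0,0,-0.02,0],[0.03,0,0,-0.04,0],[0.03,0,0,-0.07,0],[0.03,0,0,-0.1,0],[0.03,0,0,-0.1,0],[0.03,0,0,-0.1,0]]]'; python3 go.py "(.451,-.275,.12)"; python3 - <<'E'
from h import *
ims={n:grab_frame(n) for n in('top','side')}
cv2.imwrite('pics/t8.png',np.hstack([cv2.resize(ims['top'][150:290,130:330],(400,280)),cv2.resize(ims['side'][130:270,190:390],(400,280))]))
E
```

```text
t: 22.18
eef_pos: [0.5042, -0.0027, 0.0135]
ee_rot: [-3.123, 0.009, -1.819]
force: [-1.8, -0.6, 7.1]
width: 0.0639
t: 22.77
eef_pos: [0.5029, -0.0027, 0.1148]
ee_rot: [-3.121, 0.012, -1.82]
force: [0.3, -0.7, -3.8]
width: 0.0635
t 22.77 p [ 0.5029 -0.0027  0.1148] rpy [-3.121  0.012 -1.82 ] w 0.0635 F [ 0.3 -0.7 -3.8] q [ 0.39  0.17 -0.53  0.   -0.84  0.93]
(.451,-.275,.12) shift mm [276.6 -16.9  -8. ]
```

View pics/t8.png

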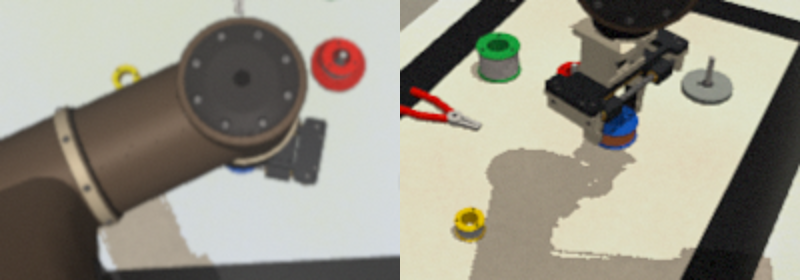

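```bash
python3 -m handwheel '[[[0.03,0.276,-0.018,-0.01,0],[0.03,0.276,-0.018,-0.01,0],[0.03,0.276,-0.018,-0.01,0],[0.03,0.276,-0.018,-0.01,0],[0.03,0.276,-0.018,-0.01,0],[0.03,0.276,-0.018,-0.01,0],[0.03,0.276,-0.018,-0.01,0],[0.03,0.276,-0.018,-0.01,0],[0.03,0.276,-0.018,-0.01,0],[0.03,0.276,-0.018,-0.01,0]]]'; python3 go.py "(.453,-.275,.025)"; python3 - <<'E'
from h import *
ims={n:grab_frame(n) for n in('top','side')}
cv2.imwrite('pics/t9.png',np.hstack([cv2.resize(ims['top'][190:290,290:410],None,fx=3,fy=3),cv2.resize(ims['side'][100:200,280:400],None,fx=3,fy=3)]))
E
```

```text
t: 23.7
eef_pos: [0.4492, -0.275, 0.1187]
ee_rot: [-3.128, 0.009, -1.821]
force: [0.6, -0.3, -3.6]
width: 0.0636
t 23.7 p [ 0.4492 -0.275   0.1187] rpy [-3.128  0.009 -1.821] w 0.0636 F [ 0.6 -0.3 -3.6] q [-0.18  0.21 -0.46 -0.01 -0.88  1.51]
(.453,-.275,.025) shift mm [-0.1 -2.4 93.8]
```

View pics/t9.png

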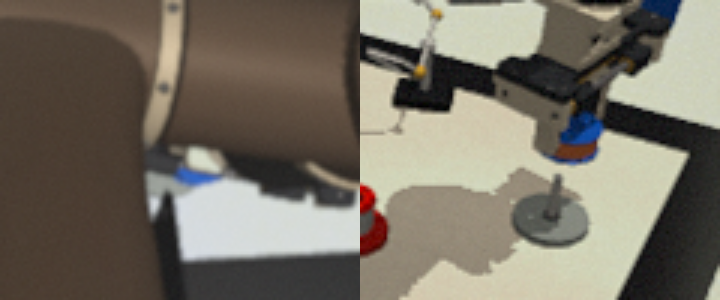

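```bash
python3 - <<'E'
from h import *
for c in ((.4492,-.275),(.4462,-.275)):
  for z in(.106,.134):
    pts=np.array([proj('side',(c[0]+.032*np.cos(a),c[1]+.032*np.sin(a),z)) for a in np.linspace(0,6.28,60)])
    print(c,z,'crop: xmax',(pts[:,0].max()-280)*3+360,'xmin',(pts[:,0].min()-280)*3+360,'ymax',(pts[:,1].max()-100)*3)
print('stand tip',(proj('side',(.451,-.275,.069))-[280,100])*3+[360,0])
E
```

```text
(0.4492, -0.275) 0.106 crop: xmax 595.2152597023289 xmin 532.4455771827286 ymax 162.90951177466044
(0.4492, -0.275) 0.134 crop: xmax 600.1551818734339 xmin 536.2516387634203 ymax 140.15029278574207
(0.4462, -0.275) 0.106 crop: xmax 598.0480324517908 xmin 535.1869581005604 ymax 163.75063108808354
(0.4462, -0.275) 0.134 crop: xmax 603.0425080700286 xmin 539.0442799504139 ymax 140.98246810265786
stand tip [556.53434227 172.84367332]
```

```bash
python3 -m handwheel '[[[0.03,0,-0.003,0.02,0],[0.03,0,-0.003,0.035,0],[0.03,0,-0.003,0.05,0],[0.03,0,-0.003,0.06,0],[0.03,0,-0.003,0.07,0],[0.03,0,-0.003,0.075,0],[0.03,0,-0.003,0.075,0],[0.03,0,-0.003,0.075,0]]]'; python3 go.py "(.453,-.275,.025)"
```

```text
t: 24.47
eef_pos: [0.4545, -0.2746, 0.0447]
ee_rot: [-3.127, 0.009, -1.818]
force: [-0.7, 0.1, -3.8]
width: 0.0634
t 24.47 p [ 0.4545 -0.2746  0.0447] rpy [-3.127  0.009 -1.818] w 0.0634 F [-0.7  0.1 -3.8] q [-0.18  0.31 -0.53 -0.01 -0.71  1.51]
(.453,-.275,.025) shift mm [ 1.   1.6 19.7]
```

```bash
python3 -m handwheel '[[[0.03,0.001,0.001,0.006,0],[0.03,0.001,0.001,0.012,0],[0.03,0.001,0.001,0.016,0],[0.03,0.001,0.001,0.016,0],[0.03,0.001,0.001,0.016,0]]]';python3 -m handwheel '[[[0.03,0,0,0.001,0],[0.03,0,0,0.002,0],[0.03,0,0,0.002,0]]]';python3 -m handwheel '[[[0.03,0,0,0.001,0],[0.03,0,0,0.001,0]]]'
```

```text
t: 24.88
eef_pos: [0.4533, -0.2753, 0.0284]
ee_rot: [-3.127, 0.009, -1.819]
force: [0.6, -0.5, -3.3]
width: 0.0637
t: 25.13
eef_pos: [0.4533, -0.2753, 0.0263]
ee_rot: [-3.127, 0.009, -1.819]
force: [0.2, -0.6, -3.2]
width: 0.0635
t: 25.3
eef_pos: [0.4535, -0.2753, 0.0256]
ee_rot: [-3.127, 0.009, -1.819]
force: [-0.7, 0.4, -0.7]
width: 0.0636
```

```bash
python3 -m handwheel '[[[0.03,0,0,0.001,0],[0.03,0,0,0.001,0]]]';python3 -m handwheel '[[[0.03,0,0,0.001,0],[0.03,0,0,0.001,0]]]'
```

```text
t: 25.47
eef_pos: [0.4535, -0.2753, 0.0255]
ee_rot: [-3.127, 0.009, -1.818]
force: [-2.9, 3.4, 8.0]
width: 0.0636
t: 25.63
eef_pos: [0.4535, -0.2753, 0.0255]
ee_rot: [-3.126, 0.008, -1.818]
force: [-3.5, 2.6, 9.7]
width: 0.0636
```

Seated (z stopped, +9 N). Release, rise, and head for the yellow reel at (0.627, 0.166).

```bash
python3 -m handwheel '[[[0.0876,0,0,0,0],[0.0876,0,0,0,0],[0.0876,0,0,0,0],[0.0876,0,0,0,0],[0.0876,0,0,0,0],[0.0876,0,0,-0.03,0],[0.0876,0,0,-0.07,0],[0.0876,0,0,-0.1,0],[0.0876,0,0,-0.12,0],[0.0876,0,0,-0.12,0]]]'; python3 go.py "(.627,.166,.14)"
```

```text
t: 26.47
eef_pos: [0.4541, -0.2768, 0.1504]
ee_rot: [-3.118, 0.008, -1.817]
force: [0.8, 0.1, -0.3]
width: 0.0876
t 26.47 p [ 0.4541 -0.2768  0.1504] rpy [-3.118  0.008 -1.817] w 0.0876 F [ 0.8  0.1 -0.3] q [-0.18  0.18 -0.42 -0.01 -0.95  1.51]
(.627,.166,.14) shift mm [-471.5  -59.4   15.4]
```

```bash
python3 -m handwheel '[[[0.0876,-0.472,-0.06,0,0],[0.0876,-0.472,-0.06,0,0],[0.0876,-0.472,-0.06,0,0],[0.0876,-0.472,-0.06,0,0],[0.0876,-0.472,-0.06,0,0],[0.0876,-0.472,-0.06,0,0],[0.0876,-0.472,-0.06,0,0],[0.0876,-0.472,-0.06,0,0],[0.0876,-0.472,-0.06,0,0],[0.0876,-0.472,-0.06,0,0],[0.0876,-0.472,-0.06,0,0],[0.0876,-0.472,-0.06,0,0],[0.0876,-0.472,-0.06,0,0],[0.0876,-0.472,-0.06,0.04,0],[0.0876,-0.472,-0.06,0.06,0],[0.0876,-0.472,-0.06,0.06,0]]]'; python3 go.py "(.627,.166,.006)"; python3 - <<'E'
from h import *
ims={n:grab_frame(n) for n in('top','side')}
cv2.imwrite('pics/t10.png',np.hstack([cv2.resize(ims['top'][130:270,170:370],(400,280)),cv2.resize(ims['side'][140:280,180:380],(400,280))]))
E
```

```text
t: 27.8
eef_pos: [0.6254, 0.1647, 0.0898]
ee_rot: [-3.126, 0.002, -1.818]
force: [-0.6, -0.4, -0.3]
width: 0.0878
t 27.8 p [0.6254 0.1647 0.0898] rpy [-3.126e+00  2.000e-03 -1.818e+00] w 0.0878 F [-0.6 -0.4 -0.3] q [ 0.56  0.42 -0.24  0.01 -0.9   0.75]
(.627,.166,.006) shift mm [-1.5  0.1 83.9]
```

View pics/t10.png

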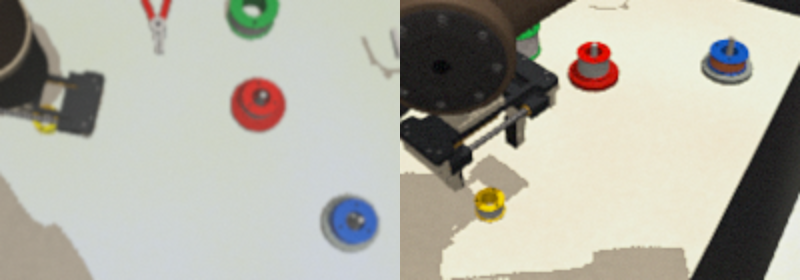

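Both spools and the wide reel are on their stands: red at side crop (594,65), blue on grey at (728,55). The yellow reel is under the jaws at (490,205). Gripping it near its top, gently.

```bash
python3 -m handwheel '[[[0.0876,-0.001,0,0.025,0],[0.0876,-0.001,0,0.05,0],[0.0876,-0.001,0,0.07,0],[0.0876,-0.001,0,0.082,0],[0.0876,-0.001,0,0.082,0],[0.0876,-0.001,0,0.082,0]]]' 20; python3 go.py "(.627,.166,.006)"
```

```text
t: 28.4
eef_pos: [0.6313, 0.1667, 0.0141]
ee_rot: [-3.119, 0.006, -1.817]
force: [-0.1, -0.0, 1.0]
width: 0.0879
t 28.4 p [0.6313 0.1667 0.0141] rpy [-3.119  0.006 -1.817] w 0.0879 F [-0.1 -0.   1. ] q [ 0.56  0.51 -0.3   0.02 -0.74  0.75]
(.627,.166,.006) shift mm [1.8 4.2 8. ]
```

```bash
python3 -m handwheel '[[[0.0876,0.001,0.004,0.003,0],[0.0876,0.001,0.004,0.007,0],[0.0876,0.001,0.004,0.007,0],[0.0876,0.001,0.004,0.007,0]]]'; python3 -m handwheel '[[[0.03,0,0,0,0],[0.03,0,0,0,0],[0.03,0,0,0,0],[0.03,0,0,0,0],[0.03,0,0,0,0],[0.03,0,0,0,0],[0.03,0,0,0,0],[0.03,0,0,0,0],[0.03,0,0,0,0]]]' 20; python3 go.py "(.627,.166,.006)"
```

```text
t: 28.73
eef_pos: [0.6276, 0.1669, 0.0076]
ee_rot: [-3.118, 0.007, -1.817]
force: [0.4, -0.4, 0.5]
width: 0.0876
t: 29.48
eef_pos: [0.6275, 0.1668, 0.0076]
ee_rot: [-3.118, 0.007, -1.817]
force: [-0.2, -0.9, -0.5]
width: 0.0419
t 29.48 p [0.6275 0.1668 0.0076] rpy [-3.118  0.007 -1.817] w 0.0419 F [-0.2 -0.9 -0.5] q [ 0.57  0.51 -0.32  0.02 -0.72  0.74]
(.627,.166,.006) shift mm [0.9 0.3 1.6]
```

```bash
python3 -m handwheel '[[[0.03,0,0,-0.02,0],[0.03,0,0,-0.05,0],[0.03,0,0,-0.08,0],[0.03,0,0,-0.11,0],[0.03,0,0,-0.13,0],[0.03,0,0,-0.13,0],[0.03,0,0,-0.13,0]]]'; python3 go.py "(.452,-.2755,.14)"; python3 - <<'E'
from h import *
ims={n:grab_frame(n) for n in('top','side')}
cv2.imwrite('pics/t11.png',np.hstack([cv2.resize(ims['top'][130:270,170:370],(400,280)),cv2.resize(ims['side'][140:280,150:350],(400,280))]))
# wide reel position on grey
a=hull_ell('top',ims['top'],'blue',(330,222,365,260));b=hull_ell('side',ims['side'],'blue',(326,150,366,178),110)
print(a[0],b[0],b[2],tri(a[0],b[0]))
E
```

```text
t: 30.07
eef_pos: [0.6248, 0.1671, 0.1389]
ee_rot: [-3.116, 0.009, -1.817]
force: [-0.3, -0.3, -2.4]
width: 0.0416
t 30.07 p [0.6248 0.1671 0.1389] rpy [-3.116  0.009 -1.817] w 0.0416 F [-0.3 -0.3 -2.4] q [ 0.57  0.36 -0.2   0.01 -0.99  0.75]
(.452,-.2755,.14) shift mm [471.3  59.6  -6.8]
[346.73513479 240.19394443] [344.26575257 165.49982251] [11.05817032 18.72622299] (array([ 0.45084224, -0.27318433,  0.03876884]), np.float64(0.002179835492256856))
```

View pics/t11.png

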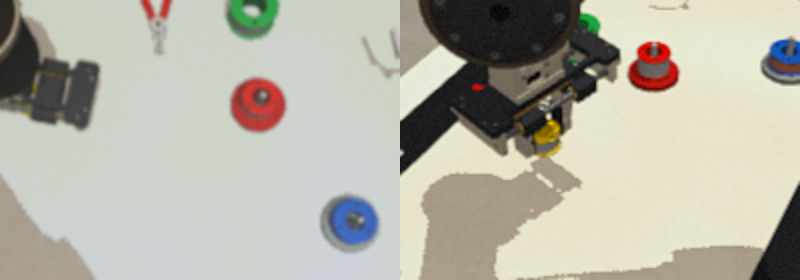

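The yellow reel is held (side crop (547,138)), and the wide reel measures 1–2 mm from the post, with its top at 39 mm. Carrying the yellow reel over.

```bash
python3 -m handwheel '[[[0.03,0.471,0.06,-0.007,0],[0.03,0.471,0.06,-0.007,0],[0.03,0.471,0.06,-0.007,0],[0.03,0.471,0.06,-0.007,0],[0.03,0.471,0.06,-0.007,0],[0.03,0.471,0.06,-0.007,0],[0.03,0.471,0.06,-0.007,0],[0.03,0.471,0.06,-0.007,0],[0.03,0.471,0.06,-0.007,0],[0.03,0.471,0.06,-0.007,0],[0.03,0.471,0.06,-0.007,0],[0.03,0.471,0.06,-0.007,0],[0.03,0.471,0.06,-0.007,0],[0.03,0.471,0.06,-0.007,0],[0.03,0.471,0.06,-0.007,0],[0.03,0.471,0.06,-0.007,0]]]'; python3 go.py "(.451,-.275,.0476)"; python3 - <<'E'
from h import *
im=grab_frame('side')
cv2.imwrite('pics/t12.png',cv2.resize(im[90:190,280:400],None,fx=5,fy=5))
print((proj('side',(.451,-.275,.069))-[280,90])*5)
E
```

```text
t: 31.5
eef_pos: [0.4504, -0.275, 0.1387]
ee_rot: [-3.121, 0.006, -1.816]
force: [0.1, 0.1, -1.5]
width: 0.0417
t 31.5 p [ 0.4504 -0.275   0.1387] rpy [-3.121  0.006 -1.816] w 0.0417 F [ 0.1  0.1 -1.5] q [-0.18  0.18 -0.44 -0.01 -0.92  1.51]
(.451,-.275,.0476) shift mm [ 0.4  1.3 91.1]
[327.55723711 338.07278886]
```

View pics/t12.png

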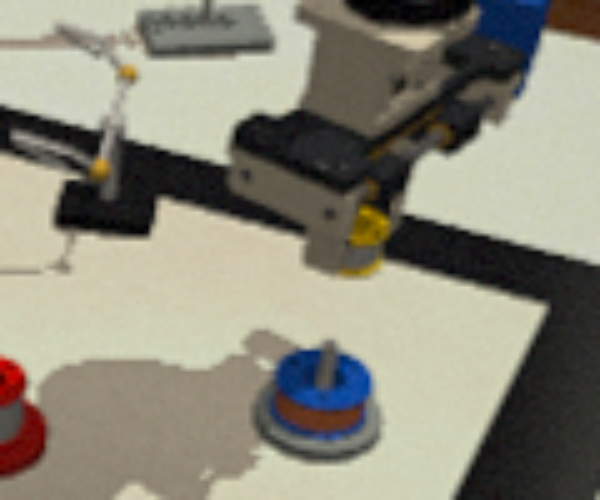

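```bash
python3 -m handwheel '[[[0.03,0,0,0.02,0],[0.03,0,0,0.035,0],[0.03,0,0,0.045,0],[0.03,0,0,0.048,0],[0.03,0,0,0.048,0],[0.03,0,0,0.048,0]]]'; python3 go.py "(.451,-.275,.0476)"; python3 - <<'E'
from h import *
im=grab_frame('side')
cv2.imwrite('pics/t13.png',cv2.resize(im[120:180,310:382],None,fx=8,fy=8))
p=np.array(arm.get_state()['eef_pos'])
for d in (-.003,0,.003):
  pts=np.array([proj('side',(p[0]+d+.021*np.cos(a),p[1]+.021*np.sin(a),p[2]-.0076)) for a in np.linspace(0,6.28,60)])
  print(d,(pts.min(0)-[310,120])*8,(pts.max(0)-[310,120])*8)
print((proj('side',(.451,-.275,.069))-[310,120])*8)
E
```

```text
t: 32.05
eef_pos: [0.4522, -0.2747, 0.0914]
ee_rot: [-3.12, 0.006, -1.815]
force: [0.3, 0.2, -0.6]
width: 0.0418
t 32.05 p [ 0.4522 -0.2747  0.0914] rpy [-3.12   0.006 -1.815] w 0.0418 F [ 0.3  0.2 -0.6] q [-0.18  0.24 -0.5  -0.01 -0.81  1.51]
(.451,-.275,.0476) shift mm [ 0.8  2.  43.7]
-0.003 [239.8796973  240.56155917] [348.22612152 303.63396031]
0 [232.64855719 238.46168049] [340.85035459 301.41219932]
0.003 [225.43172734 236.36591303] [333.48925828 299.19490894]
[284.09157938 300.91646218]
```

View pics/t13.png

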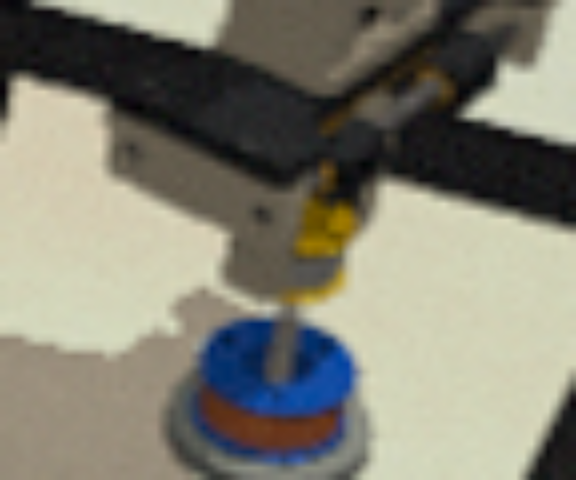

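```bash
python3 -m handwheel '[[[0.03,0.001,0.0,0.01,0],[0.03,0.001,0.0,0.02,0],[0.03,0.001,0.0,0.03,0],[0.03,0.001,0.0,0.035,0],[0.03,0.001,0.0,0.035,0],[0.03,0.001,0.0,0.035,0]]]'; python3 go.py "(.452,-.275,.0476)"
```

```text
t: 32.6
eef_pos: [0.4525, -0.2758, 0.056]
ee_rot: [-3.121, 0.005, -1.815]
force: [0.0, 0.5, -1.1]
width: 0.0415
t 32.6 p [ 0.4525 -0.2758  0.056 ] rpy [-3.121  0.005 -1.815] w 0.0415 F [ 0.   0.5 -1.1] q [-0.18  0.29 -0.53 -0.01 -0.73  1.51]
(.452,-.275,.0476) shift mm [-0.6  0.8  8.4]
```

```bash
python3 -m handwheel '[[[0.03,0,0,0.003,0],[0.03,0,0,0.005,0],[0.03,0,0,0.005,0],[0.03,0,0,0.005,0]]]'; python3 -m handwheel '[[[0.03,0,0,0.001,0],[0.03,0,0,0.002,0],[0.03,0,0,0.002,0]]]';python3 -m handwheel '[[[0.03,0,0,0.001,0],[0.03,0,0,0.001,0]]]';python3 -m handwheel '[[[0.03,0,0,0.001,0],[0.03,0,0,0.001,0]]]'
```

```text
t: 32.93
eef_pos: [0.4526, -0.2758, 0.051]
ee_rot: [-3.121, 0.005, -1.815]
force: [-0.0, -0.4, -2.0]
width: 0.0415
t: 33.18
eef_pos: [0.4526, -0.2757, 0.049]
ee_rot: [-3.121, 0.006, -1.815]
force: [0.4, 0.3, -1.3]
width: 0.0416
t: 33.35
eef_pos: [0.4526, -0.2757, 0.0479]
ee_rot: [-3.121, 0.006, -1.815]
force: [0.2, 0.1, -1.1]
width: 0.0415
t: 33.52
eef_pos: [0.4527, -0.2758, 0.0475]
ee_rot: [-3.121, 0.005, -1.815]
force: [-2.8, 1.1, 5.4]
width: 0.0421
```

Touchdown. Release, rise and look.

```bash
python3 -m handwheel '[[[0.0876,0,0,0,0],[0.0876,0,0,0,0],[0.0876,0,0,0,0],[0.0876,0,0,0,0],[0.0876,0,0,0,0],[0.0876,0,0,0,0],[0.0876,0,0,-0.03,0],[0.0876,0,0,-0.07,0],[0.0876,0,0,-0.1,0],[0.0876,0,0,-0.12,0],[0.0876,0,0,-0.12,0]]]'; python3 go.py "(.46,.06,.2)"
```

```text
t: 34.43
eef_pos: [0.4526, -0.2768, 0.1724]
ee_rot: [-3.113, 0.005, -1.814]
force: [0.6, -1.3, 0.1]
width: 0.0875
t 34.43 p [ 0.4526 -0.2768  0.1724] rpy [-3.113  0.005 -1.814] w 0.0875 F [ 0.6 -1.3  0.1] q [-0.18  0.15 -0.4  -0.   -0.99  1.51]
(.46,.06,.2) shift mm [-328.7   73.1  -28.2]
```

```bash
python3 -m handwheel '[[[0.0876,-0.329,0.073,-0.03,0],[0.0876,-0.329,0.073,-0.03,0],[0.0876,-0.329,0.073,-0.03,0],[0.0876,-0.329,0.073,-0.03,0],[0.0876,-0.329,0.073,-0.03,0],[0.0876,-0.329,0.073,-0.03,0],[0.0876,-0.329,0.073,-0.03,0],[0.0876,-0.329,0.073,-0.03,0],[0.0876,-0.329,0.073,-0.03,0],[0.0876,-0.329,0.073,-0.03,0],[0.0876,-0.329,0.073,-0.03,0],[0.0876,-0.329,0.073,-0.03,0],[0.0876,-0.329,0.073,-0.03,0],[0.0876,-0.329,0.073,-0.03,0]]]'; python3 - <<'E'
from h import *
ims={n:grab_frame(n) for n in('top','side')}
for n in ims: cv2.imwrite(f'pics/f_{n}.png',ims[n])
for name,col,bt,vt,bs,vs in (('green','green',(130,228,158,262),100,(235,280,275,310),100),('red','red',(285,165,312,190),150,(262,156,292,174),130),
   ('wide','blue',(330,222,365,260),0,(326,150,366,178),110),('small','yellow',(335,222,365,255),0,(330,145,360,166),120)):
  try:
    a=hull_ell('top',ims['top'],col,bt,vt);b=hull_ell('side',ims['side'],col,bs,vs)
    p,e=tri(a[0],b[0]);print(name,a[0].round(1),b[0].round(1),'P',p.round(4),'gap',round(e,4), a[2].round(1),b[2].round(1))
  except Exception as x: print(name,x)
E
```

```text
t: 35.6
eef_pos: [0.4601, 0.059, 0.2016]
ee_rot: [-3.113, 0.004, -1.816]
force: [0.3, -1.5, -0.0]
width: 0.0875
green attempt to get argmax of an empty sequence
red [301.1 179.4] [265.4 172.7] P [ 0.6606 -0.158   0.0036] gap 0.0316 [17.  23.5] [1.3 2. ]
wide [345.6 240.9] [344.2 165.9] P [ 0.4494 -0.2693  0.0401] gap 0.0015 [20.3 20.8] [11.2 17.8]
small [349.2 238.9] [345.1 158.6] P [ 0.4522 -0.273   0.0662] gap 0.0019 [13.7 14.5] [ 8.1 12.8]
```

View pics/f_top.png

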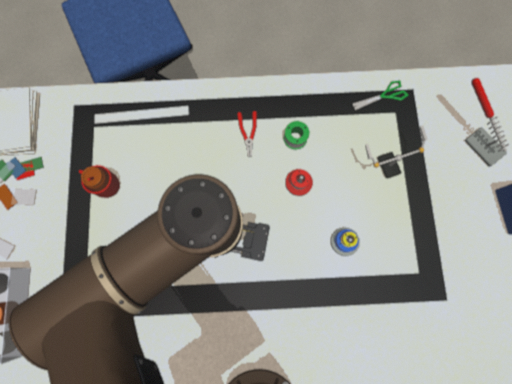

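View pics/f_side.png

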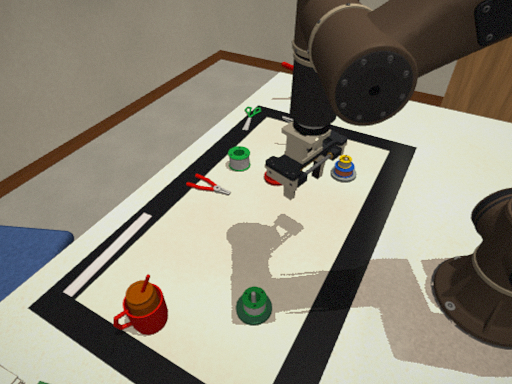

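Stack on the grey stand: small reel top at 66 mm, 2 mm off the post. The mug, pliers and third hand look unmoved. I'll retreat the arm to its start side to check all of it.

```bash
python3 go.py "(.169,.653,.226)"; 
```

```text
t 35.7 p [0.4601 0.0593 0.2018] rpy [-3.113  0.004 -1.816] w 0.0878 F [-0.2  0.6  0.3] q [ 0.57  0.   -0.5   0.02 -1.04  0.75]
(.169,.653,.226) shift mm [-505.5  425.6  -34.2]
```

```bash
python3 -m handwheel '[[[0.0876,-0.505,0.425,-0.034,0],[0.0876,-0.505,0.425,-0.034,0],[0.0876,-0.505,0.425,-0.034,0],[0.0876,-0.505,0.425,-0.034,0],[0.0876,-0.505,0.425,-0.034,0],[0.0876,-0.505,0.425,-0.034,0],[0.0876,-0.505,0.425,-0.034,0],[0.0876,-0.505,0.425,-0.034,0],[0.0876,-0.505,0.425,-0.034,0],[0.0876,-0.505,0.425,-0.034,0],[0.0876,-0.505,0.425,-0.034,0],[0.0876,-0.505,0.425,-0.034,0],[0.0876,-0.505,0.425,-0.034,0],[0.0876,-0.505,0.425,-0.034,0],[0.0876,-0.505,0.425,-0.034,0],[0.0876,-0.505,0.425,-0.034,0],[0.0876,-0.505,0.425,-0.034,0],[0.0876,-0.505,0.425,-0.034,0],[0.0876,-0.505,0.425,-0.034,0],[0.0876,-0.505,0.425,-0.034,0]]]'; python3 - <<'E'
from h import *
ims={n:grab_frame(n) for n in('top','side')}
def cr(i,u,v,r=22): return cv2.resize(i[v-r:v+r,u-r:u+r],(260,260),interpolation=cv2.INTER_NEAREST)
im,sd=ims['top'],ims['side']
cv2.imwrite('pics/fc.png',np.vstack([np.hstack([cr(im,148,245),cr(im,299,181),cr(im,345,241)]),np.hstack([cr(sd,254,303),cr(sd,277,173),cr(sd,344,170)])]))
for n in ims: 
    o=cv2.imread(f'pics/{n}0.png'); 
    for k,bx in ((('mug',(75,160,125,200)),('pl',(233,108,262,160)),('th',(348,125,430,180))) if n=='top' else (('mug',(110,270,172,336)),('pl',(184,170,234,198)),('th',(270,92,315,148)))):
        a,b=[cv2.cvtColor(x[bx[1]:bx[3],bx[0]:bx[2]],cv2.COLOR_BGR2GRAY).astype(np.float32) for x in (o,ims[n])]
        print(n,k,'shift px',np.round(cv2.phaseCorrelate(a,b)[0],2))
for name,col,bt,vt,bs,vs in (('green','green',(130,228,158,262),100,(235,280,275,309),100),('red','red',(285,165,312,190),170,(262,156,292,173),130)):
  try:
    a=hull_ell('top',im,col,bt,vt);b=hull_ell('side',sd,col,bs,vs)
    p,e=tri(a[0],b[0]);print(name,a[0].round(1),b[0].round(1),'P',p.round(4),'gap',round(e,4), a[2].round(1),b[2].round(1))
  except Exception as x: print(name,x)
E
```

```text
t: 37.37
eef_pos: [0.1703, 0.6514, 0.2258]
ee_rot: [-3.113, 0.004, -1.817]
force: [0.4, 0.6, 0.1]
width: 0.0872
top mug shift px [-0.04 -0.11]
top pl shift px [0.01 0.02]
top th shift px [0.02 0.02]
side mug shift px [ 0.   -0.01]
side pl shift px [-0.03 -0.04]
side th shift px [0.53 0.02]
green [147.9 247.3] [254.1 297.4] P [0.4598 0.2901 0.0478] gap 0.0028 [19.8 23.9] [22.  24.6]
red [305.  174.6] [276.5 165.8] P [ 0.6481 -0.1717  0.0341] gap 0.0074 [ 4.7 12.3] [ 9.9 15.6]
```

View pics/fc.png

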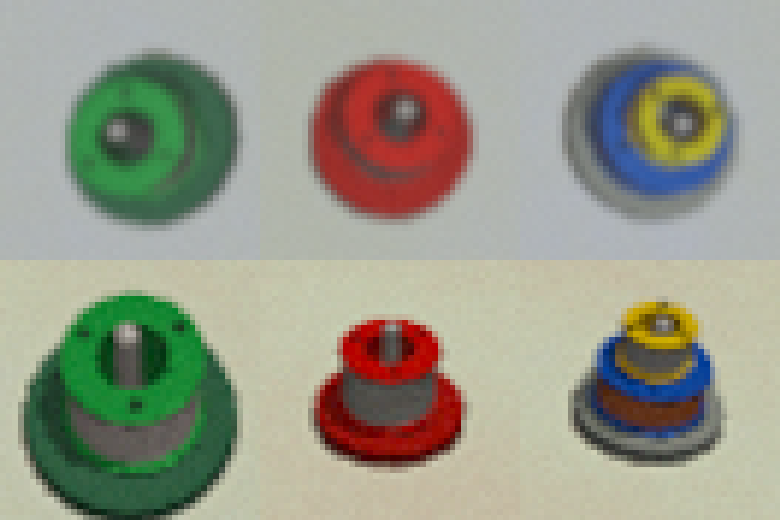

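All four sit where they should. The automatic red measurement fails because the spool is red on a red foot, so I'll triangulate its flange from crop readings: top (138,119), with the side centre at (276.5,165.8).

```bash
python3 - <<'E'
from h import *
a=np.array([277+138/5.909-.5,159+119/5.909-.5]); print(a,tri(a,(276.5,165.8)))
print(arm.job_done())
E
```

```text
[299.85420545 178.63877137] (array([ 0.63512202, -0.15223859,  0.0511348 ]), np.float64(0.001165156611956489))
the job is handed in; nothing more can be done
None
```

The job is done and handed in at about 37.5 s of the 139 s allowed. I parked the green spool on a clear patch of table, then put the red spool on the red stand and the green spool on the green stand. The wide blue reel went onto the grey stand and the small yellow reel on top of it. Each one was lowered until the wrist force showed contact before I opened the fingers.

The last checks, from the two camera views:

| Item | Distance from its post | Flange-top height (measured / expected) |
|---|---|---|
| Red spool | about 2 mm | 51 / 52 mm |
| Green spool | about 4 mm | 48 / 52 mm |
| Small reel | about 2 mm | 66 / 66 mm |
| Wide reel | 2 mm (6 mm in a later view) | 39–40 / 40 mm |

- **Green spool:** its height reads 4 mm low, like the red spool's reading on that same stand at the start (48 mm). I put this down to measurement bias, and the crop shows it seated.
- **Red spool:** the automatic colour measurement failed because the spool is red on a red foot. The values in the table come from a flange centre I read by eye in the top view.
- **Wide reel:** the later 6 mm reading was taken with the yellow reel covering part of it.
- **Mug, pliers and third hand:** they shifted by about 0.1 pixel or less. The one exception is a 0.5 pixel reading for the third hand in the side view, where the top view showed 0.02.

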